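# Refill the scent diffuser on the hall console

### The arm

A 6-joint arm with a two-finger parallel gripper is mounted at the origin on the work surface. World frame = base frame: x ahead of the robot, y to its left, z up, the work surface at z = 0. Lengths are in m, angles in rad, forces in N, time in s.
With the tool pointing down it reaches from about 0.375 to 0.925 m from the base axis. Payload 5.7 kg.
Tool frame: the origin (TCP) lies midway between the tips of the shut fingers; the grasp point (between the pads) lies 19 mm behind it (r.hold_point_z is the distance from the TCP to the grasp point, in m); z points along the fingers, y is the line along which they close (so a half turn about z gives the same grasp; the last joint's range is limited). The gripper opens to 88 mm and grips with 3 to 60 N. Pads are 20 mm wide; open, the fingers measure 115 mm over their backs; the gripper's body (75 mm by 178 mm) begins 61 mm behind the grasp point.
Start: joints at [1.068, 0.359, 1.51, -0, 1.272, -0.115], TCP at [0.227, 0.555, 0.223] pointing down, gripper open.
Joint ranges: [-2.97, 2.97], [-1.01, 2.36], [0.21, 2.38], [-0.96, 4.11], [0.2, 2.71], [-2.98, 2.98]. Speed limits (rad/s): [2.39, 2.39, 3.14, 3.14, 3.14, 3.14].

### API

Orientations are given as a rotation vector (axis times angle).
In Python, from bench import r gives the robot as it stands.
- The arm moves only by the tool send_rows, never from a script. Its argument "series" is a list of rows, each a list of 6 numbers: the shift along the world's x, y, z in mm, then the turn, a rotation vector about the world's x, y, z in rad. A call has 1 to 8 rows; each row is the pose to reach, as a shift and turn from the pose commanded when the call began; what a row does not reach only later rows make up. A row lasts 1/8 s, in which the tool goes at most 62.5 mm and 10.7 degrees, less where a joint would pass 70% of its speed; a pose out of reach is approached as far as the arm can. A call with a gripper value outside its range is refused whole. "fingers" is the opening, from 0 (shut) to 1 (fully open), set as the call begins (left out, the last holds). The fingers move at their own pace and stop on an object; "squeeze" is the grip in N (left out, the last holds). Time passes only in rows, so rows that repeat a pose let the fingers close. It gives the time, the measured TCP pose, the force, the opening and the grip force at its end, in the units of the state.
- r.sense(): the state, without advancing time (a new reading comes with each control period).
- r.camera(name): name is "scene" or "top" or "wrist"; returns (picture, depth): 480x640x3 uint8, blue, green, red; 480x640 float32, m along the optical axis (not along the pixel's ray), 0 where there is no reading.
- r.calibration(name): a dict with "K" (3x3 intrinsics, pixels), "k1" (the pictures are not rectified: a ray, as slopes to the right and down, at radius r is drawn at 1 + k1 r^2 times it, then the intrinsics apply), "world_to_cam" (4x4, takes a point from world to camera coordinates); the wrist camera has in their place "T_tool_cam" (4x4, takes a point from camera to tool coordinates, whose origin is the TCP and whose axes are the flange's). Camera axes: x right, y up, looking along -z (the intrinsics and any distortion apply to the point x, -y, -z); pixel columns grow to the right and rows downward; lengths in m; the calibration is good to about 2 mm. A picture is of the moment at which its call begins: read the wrist's pose just before it. calibration takes no time and is no camera call.
- r.job_done(): hands the job in; it is judged then, once.
The state is a dict: "time_s": time; "qpos": joint angles; "qvel": joint speeds; "joint_efforts": joint torques, N m; "eef_pos": TCP position; "tcp_rot": TCP orientation; "contact_force": force on the tool from outside, world axes, zero at the start; "torque": the same for the moment, N m; "opening": finger opening in m; "gripper_force": force on a finger pad.
Only numpy, scipy, OpenCV 4.12 (cv2) and the standard library are available. Lean on these libraries where they do the work, as an engineer would, in place of code of your own. Each camera call takes 0.05 s, during which the arm holds its last target. There are 200 camera calls.

### The job

Refill the scent diffuser on the hall console: press its red stop key so that the key that is down pops up, then move every spent dark stick from the glass trough into the blue mug, then stand every fresh pale stick upright in the trough. Touch no stick unless the red key is down; once all the fresh sticks are standing in the trough, press the green key fully down so that it latches and leave the diffuser running on low. Keep the mug standing and leave the cat, the house and the amber ball alone.

Things in the scene. Friction and masses are not known exactly. Their poses are not given: they have to be found in the camera images.
- diffuser: fan scent diffuser, white plastic and clear glass, fixed to the table, 190 mm wide (its y), about 180 deep (its x); origin under its middle at table height, x points from its row of keys (robot side) to its glass trough (far side), z up. The front deck (x -95 to +23 mm) is 34 mm high, with the keys at x = -66 mm and a flat black fan grille behind them
- trough (a point): centre of the inner floor (8 mm above the table) of the clear glass trough, axes as the diffuser's. Open at the top, inside 48 mm deep (x), 164 mm wide (y), rim 82 mm above this floor; three upright glass walls 4 mm thick and as high divide it along y into four compartments, 48 x 38 mm inside, with centres at y = -63, -21, +21, +63 mm from this point
- red_top (a point): centre of the top face of the red key (stop), moving with it: a red plastic block, top 36 x 30 mm (diffuser's x, y). Up, this point is 54 mm above the table, fully down 44 mm
- green_top (a point): centre of the top face of the green key (low speed), moving with it: a green plastic block, top 36 x 30 mm (diffuser's x, y). Up, this point is 54 mm above the table, fully down 44 mm
- blue_top (a point): centre of the top face of the blue key (high speed; down at the start), moving with it: a blue plastic block, top 36 x 30 mm (diffuser's x, y). Up, this point is 54 mm above the table, fully down 44 mm
- keys (a point): middle of the row of three keys, on the deck 34 mm above the table. Keys stand 52 mm apart along the diffuser's y, in an order that changes from start to start. They are interlocked: exactly one stays down; pressing another straight down by its full 10 mm (about 4 N) latches it and the one that was down pops up; a half-pressed key snaps one way or the other
- fresh0_mid (a point): fresh, pale square-section wooden scent stick, 12 x 12 x 175 mm, 18 g, both ends alike; this point is its centre, its x axis runs along the length. May be absent. At the start it lies on the sloping rest, its end away from the robot raised
- fresh1_mid (a point): fresh, pale square-section wooden scent stick, 12 x 12 x 175 mm, 18 g, both ends alike; this point is its centre, its x axis runs along the length. May be absent. At the start it lies on the sloping rest, its end away from the robot raised
- fresh2_mid (a point): fresh, pale square-section wooden scent stick, 12 x 12 x 175 mm, 18 g, both ends alike; this point is its centre, its x axis runs along the length. May be absent. At the start it lies on the sloping rest, its end away from the robot raised
- fresh3_mid (a point): fresh, pale square-section wooden scent stick, 12 x 12 x 175 mm, 18 g, both ends alike; this point is its centre, its x axis runs along the length. May be absent. At the start it lies on the sloping rest, its end away from the robot raised
- spent0_mid (a point): spent, dark brown square-section wooden scent stick, 12 x 12 x 175 mm, 18 g, both ends alike; this point is its centre, its z axis runs along the length. May be absent. At the start it stands in a compartment of the trough
- spent1_mid (a point): spent, dark brown square-section wooden scent stick, 12 x 12 x 175 mm, 18 g, both ends alike; this point is its centre, its z axis runs along the length. May be absent. At the start it stands in a compartment of the trough
- rest: fixed sloping rest, a grey plastic slab 84 mm long (up its slope) by 270 mm wide (its y) on a black foot; its top rises towards its x by 0.35 rad and is 42 mm above the table in the middle. The fresh sticks lie along its slope about 64 mm apart, both ends overhanging; origin under its middle, x points roughly away from the robot
- mug_rim (a point): centre of the mouth of the loose blue ceramic handleless mug for spent sticks (80 mm across at the rim, 90 mm high, wall 4 mm, 0.4 kg); z up
- mug_in (a point): centre of the mug's inner floor, about 5 mm above its underside; z up
- cat: loose white and red ceramic cat figure, 60 mm wide, 95 mm high; origin under its middle; leave it alone
- house: loose white ceramic toy house, about 65 x 82 x 68 mm; origin under its middle; leave it alone
- ball: loose amber glass ball, 80 mm across, fixed on a small wooden foot, 89 mm high in all; origin under its middle; leave it alone
Not all that is in view belongs to the job. Leave any purple look-alike of the part that bears fresh0_mid alone.

How it is judged:
On the way, in this order (a step that is already met when the one before it is completed fails the run):
1. the red key is down and latched, all the others are up (z of red_top in the frame of diffuser below 0.0465 m and z of each of green_top, blue_top in the frame of diffuser above 0.0515 m), for 0.3 s.
2. every spent stick stands in the mug, red key down (horizontal distance between each of spent0_mid, spent1_mid and mug_rim below 0.05 m and z of spent0_mid in the frame of mug_in between 0.045 and 0.105 m and angle between the z axis of each of spent0_mid, spent1_mid and the z axis of mug_in, either way round below 0.8 rad and z of spent1_mid in the frame of mug_in between 0.045 and 0.105 m and z of red_top in the frame of diffuser below 0.0465 m), for 0.2 s.
3. every fresh stick stands in the trough, red key down (x of fresh0_mid in the frame of trough between -0.035 and 0.035 m and y of fresh0_mid in the frame of trough between -0.09 and 0.09 m and z of fresh0_mid in the frame of trough between 0.06 and 0.105 m and angle between the x axis of each of fresh0_mid, fresh1_mid, fresh2_mid, fresh3_mid and the z axis of trough, either way round below 0.55 rad and x of fresh1_mid in the frame of trough between -0.035 and 0.035 m and y of fresh1_mid in the frame of trough between -0.09 and 0.09 m and z of fresh1_mid in the frame of trough between 0.06 and 0.105 m and x of fresh2_mid in the frame of trough between -0.035 and 0.035 m and y of fresh2_mid in the frame of trough between -0.09 and 0.09 m and z of fresh2_mid in the frame of trough between 0.06 and 0.105 m and x of fresh3_mid in the frame of trough between -0.035 and 0.035 m and y of fresh3_mid in the frame of trough between -0.09 and 0.09 m and z of fresh3_mid in the frame of trough between 0.06 and 0.105 m and z of red_top in the frame of diffuser below 0.0465 m), for 0.3 s.
At the end, for the whole second after the job is handed in: Green key down (over 7.5 of its 10 mm), the others up (within 2.5 mm); each fresh stick stands on the trough's floor within 0.55 rad of vertical, each spent stick in the upright mug within 0.8 rad of its axis; all at rest; cat, house and ball within 30 mm of their start (z of green_top in the frame of diffuser below 0.0465 m and z of each of red_top, blue_top in the frame of diffuser above 0.0515 m and x of fresh0_mid in the frame of trough between -0.035 and 0.035 m and y of fresh0_mid in the frame of trough between -0.09 and 0.09 m and z of fresh0_mid in the frame of trough between 0.06 and 0.105 m and angle between the x axis of each of fresh0_mid, fresh1_mid, fresh2_mid, fresh3_mid and the z axis of trough, either way round below 0.55 rad and x of fresh1_mid in the frame of trough between -0.035 and 0.035 m and y of fresh1_mid in the frame of trough between -0.09 and 0.09 m and z of fresh1_mid in the frame of trough between 0.06 and 0.105 m and x of fresh2_mid in the frame of trough between -0.035 and 0.035 m and y of fresh2_mid in the frame of trough between -0.09 and 0.09 m and z of fresh2_mid in the frame of trough between 0.06 and 0.105 m and x of fresh3_mid in the frame of trough between -0.035 and 0.035 m and y of fresh3_mid in the frame of trough between -0.09 and 0.09 m and z of fresh3_mid in the frame of trough between 0.06 and 0.105 m and horizontal distance between each of spent0_mid, spent1_mid and mug_rim below 0.05 m and z of spent0_mid in the frame of mug_in between 0.045 and 0.105 m and angle between the z axis of each of spent0_mid, spent1_mid and the z axis of mug_in, either way round below 0.8 rad and z of spent1_mid in the frame of mug_in between 0.045 and 0.105 m and angle between mug_in's own z axis and vertical below 0.2 rad and linear speed of each of fresh0, fresh1, fresh2, fresh3, spent0, spent1, mug below 0.03 m/s and distance of each of cat, house, ball from where it was at the start of the episode below 0.03 m); the robot touches nothing.
It fails at once if the cat, the house or the amber ball is pushed away (over 30 mm) or tipped (distance of any of cat, house, ball from where it was at the start of the episode above 0.03 m or angle between any of cat, house, ball's own z axis and vertical above 0.4 rad).
It fails at once if a stick is touched by the fingers while the red stop key is not down (z of red_top in the frame of diffuser above 0.0515 m and (contact force between the fingers and fresh0 above 0.5 N or contact force between the fingers and fresh1 above 0.5 N or contact force between the fingers and fresh2 above 0.5 N or contact force between the fingers and fresh3 above 0.5 N or contact force between the fingers and spent0 above 0.5 N or contact force between the fingers and spent1 above 0.5 N)).
It fails at once if the mug is tipped over (angle between mug_in's own z axis and vertical above 0.8 rad).
Of fresh0, fresh1, fresh2, fresh3 only 3 to 4 are there at a start; the rules pass over those that are not, and their reading is None.
Of spent0, spent1 only 1 to 2 are there at a start; the rules pass over those that are not, and their reading is None.
At some moment in a run one of mug, fresh0, fresh1, fresh2, fresh3 may be knocked a few centimetres aside while the robot is not near it.
It also fails if it takes over 210 s, if anything falls off the work surface, if the arm or the gripper's body presses on something with over 40 N, if the wrist force passes 120 N, or if a joint passes its speed limit or range.

## Working session

There is one attempt and no reset: what is moved stays moved. The work goes in short steps, Python scripts to look and compute and a tool call to move; the robot and the scene stay as the last step left them, time stands still between calls to the robot, and variables do not carry over. Pictures are saved under pics/ and viewed, at most 14 in all, crops included, and the job is handed in when it is done.

Besides the shell and the picture viewer there is one more tool, called by a JSON object that holds its "api" and its "payload". send_rows: Moves the arm, as the interface text tells. Its arguments: {"type":"object","properties":{"series":{"type":"array"},"fingers":{"type":"number"},"squeeze":{"type":"number"}},"required":["series"]}

```bash
mkdir -p pics; ls
cat > h.py <<'E'
import numpy as np, cv2
from bench import r
from scipy.spatial.transform import Rotation as R
def pix2world(name,u,v,d,cal=None,pose=None):
    c=cal or r.calibration(name);K=np.array(c["K"]);k1=c["k1"]
    x=(u-K[0,2])/K[0,0];y=(v-K[1,2])/K[1,1]
    x0,y0=x,y
    for _ in range(10):
        s=1+k1*(x0*x0+y0*y0);x0,y0=x/s,y/s
    p=np.stack([x0*d,-y0*d,-d*np.ones_like(x0)],-1)
    if "world_to_cam" in c: T=np.linalg.inv(np.array(c["world_to_cam"]))
    else:
        W=np.eye(4);W[:3,3]=pose[0];W[:3,:3]=R.from_rotvec(pose[1]).as_matrix();T=W@np.array(c["T_tool_cam"])
    return p@T[:3,:3].T+T[:3,3]
def cloud(name):
    s=r.sense();im,d=r.camera(name)
    v,u=np.mgrid[0:480,0:640].astype(float)
    P=pix2world(name,u,v,d.astype(float),pose=(s["eef_pos"],s["tcp_rot"]));P[d==0]=np.nan
    return im,d,P
E
python3 - <<'E'
from h import *
print(r.sense(), r.hold_point_z)
for n in("scene","top"):
    im,d,P=cloud(n);cv2.imwrite(f"pics/{n}0.png",im);np.savez(f"{n}0.npz",im=im,d=d,P=P)
    c=r.calibration(n);print(n,c["k1"],np.linalg.inv(np.array(c["world_to_cam"]))[:3].round(3))
print(r.calibration("wrist"))
E
```

```text
pics
{'time_s': 0.0, 'qpos': array([ 1.06792040e+00,  3.59511786e-01,  1.51140971e+00, -2.26895291e-05,
        1.27251200e+00, -1.15095508e-01]), 'qvel': array([ 3.79384167e-04,  6.40577040e-05, -1.73599894e-04,  2.25019736e-04,
        1.58992260e-03, -6.51278823e-04]), 'joint_efforts': array([ 1.89450155e-03, -5.15381420e+01, -2.70732915e+01,  6.75778650e-02,
        3.50831437e-02, -1.29397417e-04]), 'eef_pos': array([0.22655993, 0.55483972, 0.22181421]), 'tcp_rot': array([-6.05200294e-01, -3.08219762e+00,  2.76454083e-03]), 'contact_force': array([-0.31407238,  0.07155984,  0.1948794 ]), 'torque': array([-0.00895374, -0.00230929, -0.03444738]), 'gripper_force': 0.0, 'opening': 0.08770385253398554} 0.0187
scene 0.030264928802328457 [[ 0.446 -0.499  0.743  1.601]
 [ 0.895  0.244 -0.373 -0.531]
 [ 0.005  0.831  0.556  0.849]]
top -0.06316657026751665 [[-0.021  0.984 -0.18   0.305]
 [-1.    -0.022 -0.007 -0.028]
 [-0.011  0.179  0.984  1.557]]
{'K': array([[351.27544221,   0.        , 319.36551141],
       [  0.        , 351.27544221, 241.08230715],
       [  0.        ,   0.        ,   1.        ]]), 'k1': -0.06846156414378297, 'T_tool_cam': array([[ 1.14082663e-03,  9.64548581e-01,  2.63902885e-01,
         7.22409594e-02],
       [ 9.99999348e-01, -1.11071333e-03, -2.63312470e-04,
        -7.79300132e-04],
       [ 3.91427833e-05,  2.63903013e-01, -9.64549220e-01,
        -1.62057682e-01],
       [ 0.00000000e+00,  0.00000000e+00,  0.00000000e+00,
         1.00000000e+00]])}
```

View pics/top0.png

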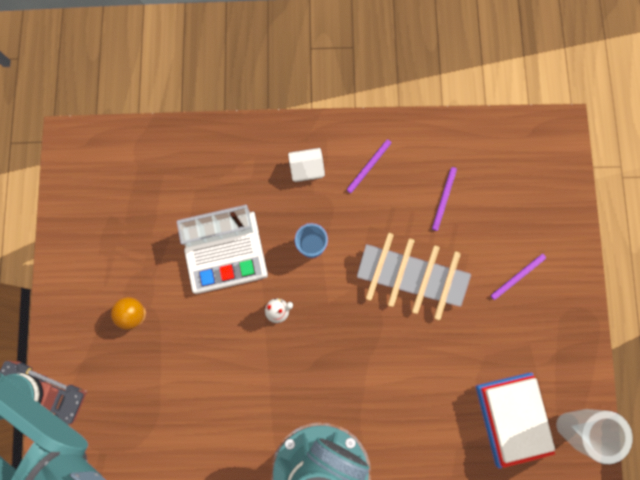

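View pics/scene0.png

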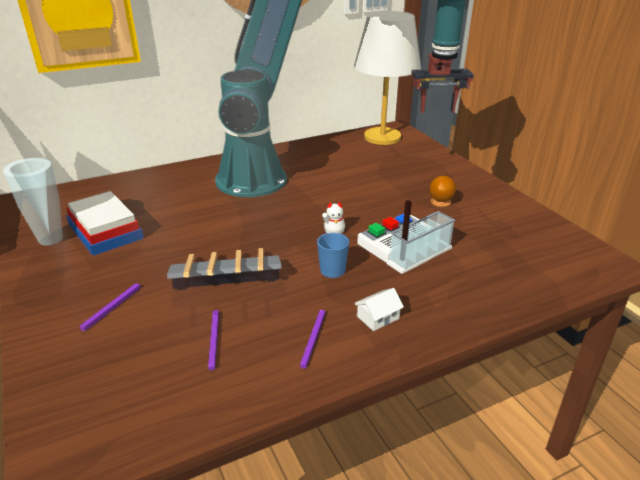

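The top view shows the keys blue (207,277), red (227,272) and green (248,268), with the trough around (214,225). It holds one dark stick at (236,218). The mug is at (311,240), and four pale sticks lie on the rest at (380,267), (401,273), (426,280) and (447,286). The things that could be mistaken for them are the purple sticks at (369,167), (445,199) and (518,277), which I'll leave alone.

Run:
```python
from h import *
z=np.load("top0.npz");P=z["P"];im=z["im"].astype(int)
hsv=cv2.cvtColor(z["im"],cv2.COLOR_BGR2HSV).astype(int)
def blobs(m,name,mn=15):
    n,l,st,c=cv2.connectedComponentsWithStats(m.astype(np.uint8))
    for i in range(1,n):
        if st[i,4]>=mn:
            q=P[(l==i)];q=q[~np.isnan(q[:,0])]
            if len(q)<5: continue
            w=q[:,:2]-q[:,:2].mean(0);u,s,vt=np.linalg.svd(w,full_matrices=False)
            print(name,c[i].round(),st[i,4],"mean",q.mean(0).round(4),"mid",((q.max(0)+q.min(0))/2).round(4),"zmax",q[:,2].max().round(3),"dir",np.arctan2(vt[0,1],vt[0,0]).round(3),"len",np.ptp(w@vt[0]).round(3),np.ptp(w@vt[1]).round(3))
H,S,V=hsv[...,0],hsv[...,1],hsv[...,2]
Z=P[...,2]
roi=np.zeros(H.shape,bool);roi[190:300,170:280]=1
blobs(roi&(S>170)&(V>120)&((H<6)|(H>174)),"red")
blobs(roi&(S>170)&(H>50)&(H<80),"green")
blobs(roi&(S>170)&(H>100)&(H<125),"blue")
r2=np.zeros(H.shape,bool);r2[215:265,285:335]=1
blobs(r2&(Z>0.07),"mugrim")
blobs(r2&(H>95)&(H<125)&(S>80),"mugall")
r3=np.zeros(H.shape,bool);r3[225:330,350:480]=1
blobs(r3&(S>70)&(H>10)&(H<25)&(V>170)&(Z>0.02),"fresh")
blobs(r3&(S<60)&(Z>0.02),"rest")
blobs(roi&(V>225)&(S<30),"white")
blobs(roi&(Z>0.06)&(Z<0.12),"trough")
blobs(roi&(Z>0.12),"spent",3)
for n,a in(("ball",(300,330,110,150)),("cat",(295,325,260,300)),("house",(145,185,280,330))):
    m=np.zeros(H.shape,bool);m[a[0]:a[1],a[2]:a[3]]=1;blobs(m&(Z>0.02),n)
a=z["im"][185:310,165:285];b=z["im"][220:330,340:480]
cv2.imwrite("pics/c1.png",np.hstack([cv2.resize(a,(420,437),interpolation=3),cv2.resize(b,(380,437),interpolation=3)]))
```

```text
red [227. 272.] 161 mean [0.4955 0.2235 0.0529] mid [0.4961 0.2242 0.0467] zmax 0.061 dir -2.952 len 0.034 0.028
green [247. 268.] 134 mean [0.5059 0.173  0.0531] mid [0.5062 0.1737 0.0519] zmax 0.06 dir -3.074 len 0.033 0.027
blue [207. 277.] 143 mean [0.4857 0.2754 0.0431] mid [0.486  0.276  0.0424] zmax 0.051 dir -3.008 len 0.034 0.028
mugrim [310. 238.] 244 mean [0.5731 0.0116 0.0853] mid [0.5681 0.0111 0.0836] zmax 0.097 dir -2.927 len 0.079 0.078
mugall [311. 240.] 745 mean [0.5756 0.0122 0.0338] mid [0.5668 0.0113 0.046 ] zmax 0.097 dir 2.499 len 0.074 0.074
fresh [379. 266.] 345 mean [ 0.5035 -0.1586  0.0523] mid [ 0.5019 -0.1588  0.0561] zmax 0.092 dir 2.79 len 0.165 0.014
fresh [401. 272.] 357 mean [ 0.4861 -0.211   0.052 ] mid [ 0.4868 -0.2116  0.0554] zmax 0.09 dir 2.823 len 0.168 0.014
fresh [426. 278.] 366 mean [ 0.4689 -0.2724  0.0522] mid [ 0.4685 -0.2725  0.054 ] zmax 0.088 dir 2.816 len 0.167 0.014
fresh [447. 285.] 371 mean [ 0.4524 -0.3255  0.0522] mid [ 0.4515 -0.3263  0.052 ] zmax 0.084 dir 2.838 len 0.165 0.014
rest [369. 262.] 517 mean [ 0.5144 -0.1339  0.0419
[... 1093 characters left out ...]
29 len 0.023 0.002
trough [213. 226.] 970 mean [0.6089 0.254  0.0842] mid [0.6102 0.2488 0.0814] zmax 0.103 dir 1.766 len 0.179 0.062
trough [238. 223.] 33 mean [0.6115 0.1884 0.091 ] mid [0.6143 0.1891 0.0899] zmax 0.12 dir 2.436 len 0.016 0.009
spent [233. 217.] 68 mean [0.613  0.1897 0.1634] mid [0.6151 0.1905 0.1532] zmax 0.186 dir 2.444 len 0.015 0.016
ball [127. 313.] 787 mean [0.3963 0.4644 0.0745] mid [0.3959 0.4712 0.0665] zmax 0.097 dir -1.246 len 0.079 0.076
cat [277. 310.] 441 mean [0.3974 0.0963 0.0658] mid [0.3986 0.0963 0.0595] zmax 0.099 dir -1.078 len 0.069 0.057
house [306. 164.] 859 mean [0.7715 0.0199 0.0518] mid [0.776  0.0207 0.0506] zmax 0.074 dir 1.742 len 0.083 0.079
```

View pics/c1.png

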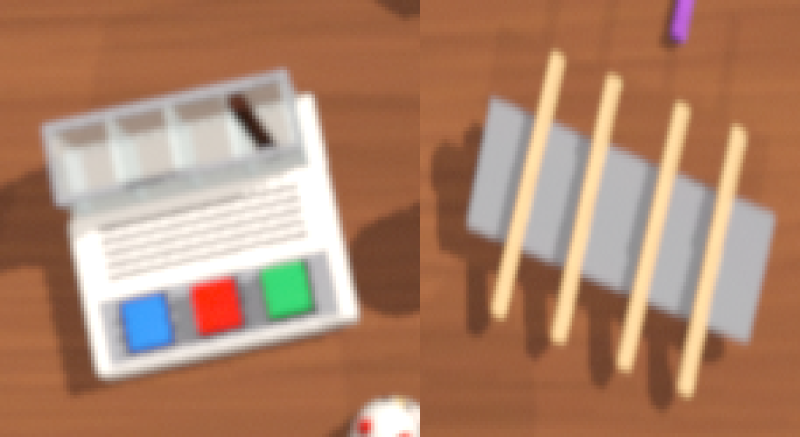

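Only one spent stick is present. It stands in the right-hand (y = -63 mm) compartment, and the crop confirms four pale sticks and the keys blue, red, green from left to right. I'll go to the red key first, with the fingers shut.

{"api": "send_rows", "payload": {"series": [[269, -331, 0, 0, 0, -0.99], [269, -331, 0, 0, 0, -0.99], [269, -331, 0, 0, 0, -0.99], [269, -331, 0, 0, 0, -0.99], [269, -331, 0, 0, 0, -0.99], [269, -331, 0, 0, 0, -0.99], [269, -331, 0, 0, 0, -0.99], [269, -331, 0, 0, 0, -0.99]], "fingers": 0, "squeeze": 25}}

```text
time_s: 1.1
eef_pos: [0.4979, 0.2217, 0.2223]
tcp_rot: [2.002, 2.42, -0.001]
contact_force: [0.0, 0.2, 0.5]
opening: 0.011
gripper_force: 0.0
```

Run:
```python
from h import *
s=r.sense();print({k:np.round(s[k],4) for k in("time_s","qpos","eef_pos","tcp_rot","opening")})
im,d,P=cloud("wrist");cv2.imwrite("pics/w1.png",im)
hsv=cv2.cvtColor(im,cv2.COLOR_BGR2HSV).astype(int);H,S,V=hsv[...,0],hsv[...,1],hsv[...,2]
for n,m in(("red",(S>170)&(V>120)&((H<6)|(H>174))),("green",(S>170)&(H>50)&(H<80)),("blue",(S>170)&(H>100)&(H<125))):
    for lo,hi in((.04,.048),(.05,.058)):
        q=P[m&(P[...,2]>lo)&(P[...,2]<hi)]
        if len(q)>50:print(n,len(q),np.median(q,0).round(4),((q.max(0)+q.min(0))/2).round(4))
```

```text
{'time_s': np.float64(1.1), 'qpos': array([ 2.9260e-01,  2.8050e-01,  1.6295e+00, -8.0000e-04,  1.2316e+00,
        1.0460e-01]), 'eef_pos': array([0.4979, 0.2217, 0.2223]), 'tcp_rot': array([ 2.0024e+00,  2.4199e+00, -7.0000e-04]), 'opening': np.float64(0.011)}
red 61 [0.484  0.2376 0.0446] [0.45   0.1786 0.0441]
red 1066 [0.497  0.2266 0.0541] [0.4973 0.2266 0.0532]
green 76 [0.5054 0.189  0.0437] [0.5048 0.1886 0.044 ]
green 856 [0.5073 0.1776 0.054 ] [0.5068 0.1767 0.0532]
blue 1165 [0.4866 0.2769 0.0439] [0.4863 0.2768 0.0435]
```

View pics/w1.png

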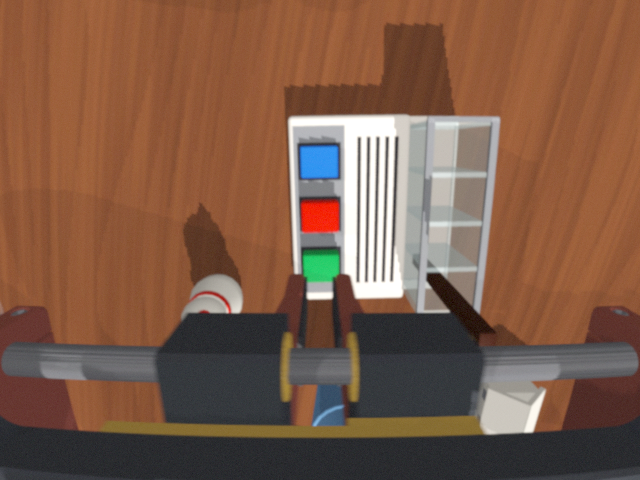

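The wrist view shows blue (320,161), red (320,215) and green (320,265), with the spent stick at (455,300) and the mug below. The red key is at (0.4965, 0.225), so I'll press straight down.

{"api": "send_rows", "payload": {"series": [[-1.5, 3.5, -60, 0, 0, 0], [-1.5, 3.5, -120, 0, 0, 0], [-1.5, 3.5, -150, 0, 0, 0], [-1.5, 3.5, -165, 0, 0, 0], [-1.5, 3.5, -172, 0, 0, 0], [-1.5, 3.5, -177, 0, 0, 0], [-1.5, 3.5, -180, 0, 0, 0], [-1.5, 3.5, -180, 0, 0, 0]]}}

```text
time_s: 2.15
eef_pos: [0.4954, 0.2284, 0.0443]
tcp_rot: [1.997, 2.424, 0.003]
contact_force: [-2.4, -0.3, 8.8]
opening: 0.0003
gripper_force: 4.2
```

{"api": "send_rows", "payload": {"series": [[0, 0, -1, 0, 0, 0], [0, 0, -1, 0, 0, 0], [0, 0, 40, 0, 0, 0], [0, 0, 100, 0, 0, 0], [0, 0, 160, 0, 0, 0], [0, 0, 160, 0, 0, 0]]}}

```text
time_s: 2.9
eef_pos: [0.4986, 0.2292, 0.2087]
tcp_rot: [1.993, 2.42, 0.016]
contact_force: [-0.0, -1.0, -0.6]
opening: 0.0002
gripper_force: 0.0
```

```bash
cat > look.py <<'E'
from h import *
def keys(name,zs=((.04,.048),(.05,.058))):
    im,d,P=cloud(name)
    hsv=cv2.cvtColor(im,cv2.COLOR_BGR2HSV).astype(int);H,S,V=hsv[...,0],hsv[...,1],hsv[...,2]
    near=np.hypot(P[...,0]-.4965,P[...,1]-.225)<.1
    for n,m in(("red",(S>170)&(V>120)&((H<6)|(H>174))),("green",(S>170)&(H>50)&(H<80)),("blue",(S>170)&(H>100)&(H<125))):
        q=P[m&near&(P[...,2]>.038)&(P[...,2]<.06)]
        if len(q)>10:print(name,n,len(q),np.median(q,0).round(4))
    return im,d,P,hsv
E
python3 - <<'E'
from look import *
s=r.sense();print({k:np.round(s[k],4) for k in("time_s","qpos","eef_pos","tcp_rot","opening")})
im,d,P,hsv=keys("wrist")
V=hsv[...,2]
near=(np.hypot(P[...,0]-.613,P[...,1]-.19)<.05)&(V<110)
for lo,hi in((.02,.05),(.05,.08),(.08,.1),(.1,.12),(.12,.14),(.14,.16),(.16,.195)):
    m=near&(P[...,2]>lo)&(P[...,2]<hi);q=P[m]
    if len(q)>5: print(lo,len(q),np.median(q,0).round(4),q.min(0).round(3),q.max(0).round(3))
E
```

```text
{'time_s': np.float64(2.9), 'qpos': array([0.305 , 0.2923, 1.6491, 0.    , 1.1877, 0.1121]), 'eef_pos': array([0.4986, 0.2292, 0.2087]), 'tcp_rot': array([1.9929, 2.4197, 0.0164]), 'opening': np.float64(0.0002)}
wrist red 1138 [0.4972 0.2264 0.0439]
wrist green 419 [0.5058 0.1872 0.0533]
wrist blue 1334 [0.4864 0.277  0.054 ]
0.02 40 [0.5759 0.2096 0.0355] [0.567 0.169 0.033] [0.629 0.221 0.049]
0.05 124 [0.6111 0.193  0.0742] [0.591 0.169 0.051] [0.63  0.208 0.08 ]
0.08 232 [0.6115 0.196  0.0902] [0.591 0.165 0.08 ] [0.634 0.208 0.1  ]
0.1 250 [0.6115 0.1959 0.1111] [0.609 0.185 0.1  ] [0.62  0.198 0.12 ]
0.12 307 [0.6114 0.1957 0.1306] [0.609 0.184 0.12 ] [0.621 0.199 0.14 ]
0.14 381 [0.6115 0.196  0.1505] [0.609 0.184 0.14 ] [0.621 0.199 0.16 ]
0.16 206 [0.6134 0.1966 0.1656] [0.609 0.189 0.16 ] [0.621 0.199 0.173]
```

Red is latched at z = 43.9 mm and blue has popped up. Next I'll move above the spent stick at (0.615, 0.191).

{"api": "send_rows", "payload": {"series": [[40, -13, 35, 0, 0, 0], [80, -26, 35, 0, 0, 0], [116, -38, 35, 0, 0, 0], [116, -38, 35, 0, 0, 0], [116, -38, 35, 0, 0, 0], [116, -38, 35, 0, 0, 0], [116, -38, 35, 0, 0, 0]], "fingers": 0.7}}

```text
time_s: 3.82
eef_pos: [0.6095, 0.1903, 0.2376]
tcp_rot: [-1.996, -2.426, 0.0]
contact_force: [-0.6, -0.6, -0.5]
opening: 0.0614
gripper_force: 0.0
```

Run:
```python
from look import *
s=r.sense();print({k:np.round(s[k],4) for k in("time_s","qpos","qvel","eef_pos","tcp_rot","opening")})
im,d,P,hsv=keys("top")
H,S,V=hsv[...,0],hsv[...,1],hsv[...,2]
im,d,P,hsv=keys("wrist");V=hsv[...,2]
near=(np.hypot(P[...,0]-.613,P[...,1]-.19)<.03)
m=near&(P[...,2]>.13)&(P[...,2]<.195);q=P[m]
print(len(q),np.median(q,0).round(4),q.min(0).round(3),q.max(0).round(3))
```

```text
{'time_s': np.float64(3.825), 'qpos': array([1.9450e-01, 4.0230e-01, 1.4029e+00, 1.0000e-04, 1.3369e+00,
       8.0000e-04]), 'qvel': array([-0.0028, -0.0003, -0.0067,  0.0008, -0.0002, -0.0012]), 'eef_pos': array([0.6095, 0.1903, 0.2376]), 'tcp_rot': array([-1.9959e+00, -2.4256e+00,  5.0000e-04]), 'opening': np.float64(0.0614)}
top green 34 [0.5079 0.1635 0.0537]
wrist red 1080 [0.4985 0.2262 0.0439]
wrist green 1059 [0.5103 0.1767 0.0539]
wrist blue 1310 [0.4894 0.2763 0.0538]
623 [0.6159 0.1957 0.1816] [0.61  0.184 0.13 ] [0.623 0.198 0.185]
```

{"api": "send_rows", "payload": {"series": [[6.5, 1, 0, 0, 0, 0], [6.5, 1, -40, 0, 0, 0], [6.5, 1, -75, 0, 0, 0], [6.5, 1, -92, 0, 0, 0], [6.5, 1, -92, 0, 0, 0]]}}

```text
time_s: 4.55
eef_pos: [0.6164, 0.1908, 0.1446]
tcp_rot: [-1.996, -2.424, 0.003]
contact_force: [0.5, -0.1, -0.1]
opening: 0.0616
gripper_force: 0.0
```

{"api": "send_rows", "payload": {"series": [[0, 0, 0, 0, 0, 0], [0, 0, 0, 0, 0, 0], [0, 0, 0, 0, 0, 0], [0, 0, 30, 0, 0, 0], [0, 0, 80, 0, 0, 0], [0, 0, 130, 0, 0, 0], [0, 0, 130, 0, 0, 0]], "fingers": 0, "squeeze": 20}}

```text
time_s: 5.42
eef_pos: [0.6198, 0.1915, 0.2813]
tcp_rot: [1.993, 2.42, 0.012]
contact_force: [0.7, -0.4, 0.1]
opening: 0.0005
gripper_force: 0.0
```

Run:
```python
from look import *
s=r.sense();print({k:np.round(s[k],4) for k in("time_s","qpos","eef_pos","tcp_rot","opening","gripper_force")})
im,d,P,hsv=keys("top");H,S,V=hsv[...,0],hsv[...,1],hsv[...,2]
m=(H>95)&(H<125)&(S>80)&(P[...,2]>.075)&(P[...,1]<.1)&(P[...,1]>-.15);q=P[m];print("mug",len(q),((q.max(0)+q.min(0))/2).round(4),np.ptp(q,axis=0))
im,d,P,hsv=keys("scene");cv2.imwrite("pics/s1.png",im[150:400,100:500])
```

```text
{'time_s': np.float64(5.425), 'qpos': array([1.9330e-01, 3.8130e-01, 1.3284e+00, 0.0000e+00, 1.4220e+00,
       2.0000e-04]), 'eef_pos': array([0.6198, 0.1915, 0.2813]), 'tcp_rot': array([1.9929, 2.4203, 0.0121]), 'opening': np.float64(0.0005), 'gripper_force': np.float64(0.0)}
top green 52 [0.5073 0.1649 0.0525]
mug 148 [0.5664 0.0112 0.0856] [0.07594966 0.0718043  0.02084535]
scene red 84 [0.5036 0.2235 0.0424]
scene green 131 [0.5164 0.1689 0.0504]
scene blue 67 [0.4867 0.2663 0.0502]
```

View pics/s1.png

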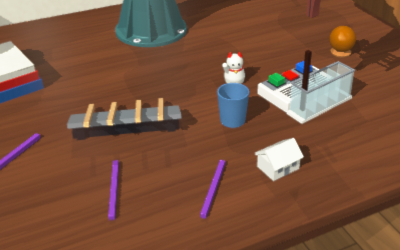

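The fingers lifted before they had closed, and the spent stick is still standing at crop pixel (307,75). I'll measure it again and give the grip more time.

Run:
```python
from look import *
s=r.sense();print(s["eef_pos"].round(4))
im,d,P,hsv=keys("wrist")
near=(np.hypot(P[...,0]-.613,P[...,1]-.19)<.04)
m=near&(P[...,2]>.13)&(P[...,2]<.195);q=P[m]
print(len(q),np.median(q,0).round(4),q.min(0).round(3),q.max(0).round(3))
q=P[near&(P[...,2]>.176)&(P[...,2]<.195)];print("top",len(q),q.mean(0).round(4))
```

```text
[0.617  0.1909 0.2762]
wrist red 879 [0.4986 0.2259 0.0438]
wrist green 871 [0.5099 0.1768 0.0539]
wrist blue 1043 [0.4891 0.2763 0.0538]
448 [0.616  0.1954 0.182 ] [0.61  0.185 0.13 ] [0.623 0.198 0.185]
top 272 [0.6165 0.1917 0.1826]
```

{"api": "send_rows", "payload": {"series": [[0, 0, 0, 0, 0, 0], [0, 0, 0, 0, 0, 0]], "fingers": 0.5}}

```text
time_s: 5.82
eef_pos: [0.6162, 0.1908, 0.2742]
tcp_rot: [-1.996, -2.424, 0.003]
contact_force: [-0.4, -0.6, 0.4]
opening: 0.0169
gripper_force: 0.0
```

{"api": "send_rows", "payload": {"series": [[0, 0, 0, 0, 0, 0], [0, 0, 0, 0, 0, 0], [0, 0, 0, 0, 0, 0], [0, 0, 0, 0, 0, 0], [0, 0.5, -45, 0, 0, 0], [0, 0.5, -90, 0, 0, 0], [0, 0.5, -128, 0, 0, 0], [0, 0.5, -128, 0, 0, 0]]}}

```text
time_s: 6.82
eef_pos: [0.6143, 0.1909, 0.1447]
tcp_rot: [-1.994, -2.422, 0.008]
contact_force: [0.1, -0.4, -0.9]
opening: 0.0443
gripper_force: 0.0
```

{"api": "send_rows", "payload": {"series": [[0, 0, 0, 0, 0, 0], [0, 0, 0, 0, 0, 0], [0, 0, 0, 0, 0, 0], [0, 0, 0, 0, 0, 0], [0, 0, 0, 0, 0, 0], [0, 0, 0, 0, 0, 0], [0, 0, 0, 0, 0, 0], [0, 0, 0, 0, 0, 0]], "fingers": 0, "squeeze": 20}}

```text
time_s: 7.82
eef_pos: [0.6176, 0.1915, 0.1488]
tcp_rot: [1.996, 2.424, 0.002]
contact_force: [0.6, 0.0, 6.6]
opening: 0.0121
gripper_force: 20.0
```

{"api": "send_rows", "payload": {"series": [[0, 0, 30, 0, 0, 0], [0, 0, 80, 0, 0, 0], [0, 0, 130, 0, 0, 0], [0, 0, 130, 0, 0, 0], [0, 0, 130, 0, 0, 0]]}}

```text
time_s: 8.45
eef_pos: [0.6164, 0.1913, 0.277]
tcp_rot: [-1.997, -2.425, 0.001]
contact_force: [-0.5, 0.3, -0.2]
opening: 0.0116
gripper_force: 20.0
```

{"api": "send_rows", "payload": {"series": [[-12, -45, 5, 0, 0, 0], [-24, -95, 5, 0, 0, 0], [-36, -140, 5, 0, 0, 0], [-47, -180, 5, 0, 0, 0], [-47, -180, 5, 0, 0, 0], [-47, -180, 5, 0, 0, 0], [-47, -180, 5, 0, 0, 0]]}}

```text
time_s: 9.32
eef_pos: [0.5698, 0.0126, 0.2819]
tcp_rot: [-1.995, -2.425, 0.001]
contact_force: [-0.5, -0.2, 0.7]
opening: 0.0115
gripper_force: 20.0
```

Run:
```python
from look import *
s=r.sense();print(s["eef_pos"].round(4),s["opening"],s["qpos"].round(3))
im,d,P,hsv=keys("scene");cv2.imwrite("pics/s2.png",cv2.resize(im[60:330,240:480],None,fx=2,fy=2))
H,S,V=hsv[...,0],hsv[...,1],hsv[...,2]
m=(H>95)&(H<125)&(S>80)&(P[...,2]>.082)&(P[...,1]<.1)&(P[...,1]>-.15);q=P[m];print("mug",len(q),((q.max(0)+q.min(0))/2).round(4),np.ptp(q,axis=0))
```

```text
[0.5698 0.0126 0.2819] 0.011489595692398321 [-0.099  0.268  1.494  0.     1.381 -0.294]
scene red 81 [0.5011 0.2222 0.0423]
scene green 132 [0.5178 0.1694 0.0505]
scene blue 127 [0.4961 0.2714 0.0502]
mug 195 [ 0.3138 -0.0187  0.2029] [0.59981636 0.13478211 0.24168902]
```

View pics/s2.png

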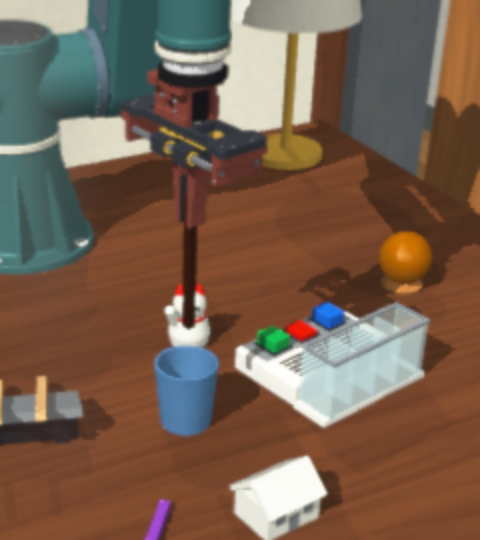

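The spent stick hangs straight at (190,280), right over the mug at (187,385). I'll lower it and release.

{"api": "send_rows", "payload": {"series": [[0, -1, -50, 0, 0, 0], [0, -1, -100, 0, 0, 0], [0, -1, -122, 0, 0, 0], [0, -1, -128, 0, 0, 0], [0, -1, -130, 0, 0, 0], [0, -1, -130, 0, 0, 0]]}}

```text
time_s: 10.12
eef_pos: [0.5709, 0.0106, 0.1537]
tcp_rot: [1.996, 2.424, 0.002]
contact_force: [0.1, -0.2, 0.2]
opening: 0.0116
gripper_force: 20.0
```

{"api": "send_rows", "payload": {"series": [[0, 0, 0, 0, 0, 0], [0, 0, 0, 0, 0, 0], [0, 0, 0, 0, 0, 0], [0, 0, 0, 0, 0, 0], [0, 0, 0, 0, 0, 0], [0, 0, 50, 0, 0, 0], [0, 0, 110, 0, 0, 0], [0, 0, 110, 0, 0, 0]], "fingers": 0.5}}

```text
time_s: 11.12
eef_pos: [0.5734, 0.0101, 0.2678]
tcp_rot: [1.992, 2.419, 0.009]
contact_force: [0.0, 0.2, -0.5]
opening: 0.0438
gripper_force: 0.0
```

{"api": "send_rows", "payload": {"series": [[-20, -50, 0, 0, 0, -0.15], [-40, -100, 0, 0, 0, -0.3], [-50, -150, 0, 0, 0, -0.45], [-60, -170, 0, 0, 0, -0.6], [-60, -170, 0, 0, 0, -0.75], [-60, -170, 0, 0, 0, -0.9], [-60, -170, 0, 0, 0, -1.05], [-60, -170, 0, 0, 0, -1.2]]}}

```text
time_s: 12.12
eef_pos: [0.5091, -0.1594, 0.2613]
tcp_rot: [-3.018, -0.866, 0.002]
contact_force: [0.8, 0.1, -1.8]
opening: 0.0441
gripper_force: 0.0
```

Run:
```python
from look import *
s=r.sense();print(s["eef_pos"].round(4),s["tcp_rot"].round(3),s["opening"],s["qpos"].round(3))
im,d,P,hsv=keys("top")
H,S,V=hsv[...,0],hsv[...,1],hsv[...,2]
m=(H>95)&(H<125)&(S>80)&(P[...,2]>.075)&(P[...,1]<.1)&(P[...,1]>-.15);q=P[m];print("mug",len(q),((q.max(0)+q.min(0))/2).round(4))
im2,_,_,_=keys("scene")
cv2.imwrite("pics/s3.png",np.hstack([cv2.resize(im2[130:350,140:480],(400,260)),cv2.resize(im[190:330,280:490],(400,260))]))
```

```text
[ 0.5091 -0.1594  0.2613] [-3.018e+00 -8.660e-01  2.000e-03] 0.04409094493457055 [-0.433  0.23   1.599  0.     1.316  0.579]
top red 144 [0.4971 0.2247 0.0434]
top green 133 [0.5056 0.173  0.0531]
top blue 140 [0.4849 0.2742 0.0528]
mug 149 [0.567  0.0112 0.1148]
scene red 81 [0.5008 0.2241 0.0424]
scene green 133 [0.5166 0.1703 0.0503]
scene blue 129 [0.4954 0.271  0.0499]
```

View pics/s3.png

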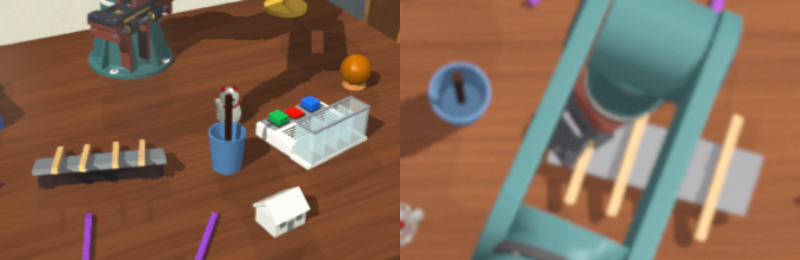

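The spent stick now stands in the mug (left panel 228,125) and red is still down. Next I'll turn the tool square to the pale sticks and tilt it, which also lets me fit the arm's kinematics.

{"api": "send_rows", "payload": {"series": [[0, 0, 0, 0, 0, -0.18], [0, 0, 0, 0, 0, -0.36], [0, 0, 0, 0, 0, -0.54], [0, 0, 0, 0, 0, -0.72], [0, 0, 0, 0, 0, -0.89], [0, 0, 0, 0, 0, -0.89]]}}

```text
time_s: 12.98
eef_pos: [0.5095, -0.1594, 0.262]
tcp_rot: [-3.101, 0.504, 0.002]
contact_force: [-0.3, -0.7, -0.3]
opening: 0.0437
gripper_force: 0.0
```

{"api": "send_rows", "payload": {"series": [[35, -12, 0, 0.056, 0.165, 0], [35, -12, 0, 0.113, 0.331, 0], [35, -12, 0, 0.113, 0.331, 0], [35, -12, 0, 0.113, 0.331, 0], [35, -12, 0, 0.113, 0.331, 0]]}}

```text
time_s: 13.6
eef_pos: [0.5441, -0.1712, 0.264]
tcp_rot: [-2.999, 0.492, 0.525]
contact_force: [-0.9, 0.5, -0.2]
opening: 0.0436
gripper_force: 0.0
```

```bash
cat > kin.py <<'E'
import numpy as np
from scipy.optimize import least_squares
def fk(q,p): # in-plane; q4=0
    L1,L2,d,h,off,r0=p
    a=q[1];b=a+q[2];c=b+q[4]
    rr=r0+L1*np.sin(a)+L2*np.sin(b)+d*np.sin(c); z=h+L1*np.cos(a)+L2*np.cos(b)+d*np.cos(c)
    u=np.array([np.cos(q[0]),np.sin(q[0])]);v=np.array([-u[1],u[0]])
    return np.r_[rr*u+off*v,z]
E
python3 - <<'E'
from look import *; from kin import *
s=r.sense();q=s["qpos"];print(s["eef_pos"].round(4),s["tcp_rot"].round(3),q.round(3))
print(R.from_rotvec(s["tcp_rot"]).as_matrix().round(3))
D=[((1.0679,.3595,1.5114,0,1.2725),(.2266,.5548,.2218)),((.2926,.2805,1.6295,0,1.2316),(.4979,.2217,.2223)),((.305,.2923,1.6491,0,1.1877),(.4986,.2292,.2087)),((.1945,.4023,1.4029,0,1.3369),(.6095,.1903,.2376)),((.1933,.3813,1.3284,0,1.4220),(.6198,.1915,.2813)),((-.099,.268,1.494,0,1.381),(.5698,.0126,.2819)),((-.433,.23,1.599,0,1.316),(.5091,-.1594,.2613)),(q[:5],s["eef_pos"])]
f=lambda p:np.concatenate([fk(a,p)-b for a,b in D])*1000
best=None
for h in(.2,.35,.5):
  o=least_squares(f,[.4,.4,.3,h,.05,0.0],x_scale=.1);print(o.x.round(4),o.cost,abs(o.fun).max().round(2))
im,d,P,hsv=keys("wrist");cv2.imwrite("pics/w2.png",im);np.savez("w2.npz",im=im,P=P)
H,S,V=hsv[...,0],hsv[...,1],hsv[...,2]
m=(S>70)&(H>10)&(H<25)&(V>150)&(P[...,2]>.02)&(P[...,2]<.12)
n,l,st,c=cv2.connectedComponentsWithStats(m.astype(np.uint8))
for i in range(1,n):
    if st[i,4]>100:
        qq=P[l==i];w=qq-qq.mean(0);_,_,vt=np.linalg.svd(w,full_matrices=False);t=w@vt[0]
        print(c[i].round(),st[i,4],qq.mean(0).round(4),vt[0].round(3),np.ptp(t).round(3),(qq.mean(0)+vt[0]*(t.max()+t.min())/2).round(4))
E
```

```text
[ 0.5441 -0.1712  0.264 ] [-2.999  0.492  0.525] [-0.408  0.49   1.248 -0.027  1.749  1.488]
[[ 0.891 -0.319 -0.321]
 [-0.3   -0.948  0.11 ]
 [-0.34  -0.001 -0.941]]
[ 0.6545  0.4366  0.372   0.1088  0.0676 -0.0452] 272.3753456351655 10.46
[ 0.6545  0.4366  0.372   0.1088  0.0676 -0.0452] 272.37534563516544 10.46
[ 0.6545  0.4366  0.372   0.1088  0.0676 -0.0452] 272.37534563516346 10.46
wrist red 467 [0.4992 0.2203 0.0437]
wrist green 636 [0.5098 0.1668 0.0536]
wrist blue 586 [0.4889 0.2652 0.0532]
[374. 166.] 1655 [ 0.5043 -0.2168  0.0596] [-0.896  0.293 -0.332] 0.176 [ 0.4863 -0.2109  0.053 ]
[436. 166.] 1885 [ 0.4849 -0.2768  0.0588] [-0.892  0.305 -0.335] 0.175 [ 0.4679 -0.271   0.0524]
[488. 165.] 2038 [ 0.4684 -0.3289  0.0581] [-0.9    0.279 -0.335] 0.177 [ 0.451  -0.3235  0.0516]
[321. 167.] 1514 [ 0.5201 -0.1653  0.0599] [-0.885  0.328 -0.331] 0.175 [ 0.5023 -0.1587  0.0533]
```

View pics/w2.png

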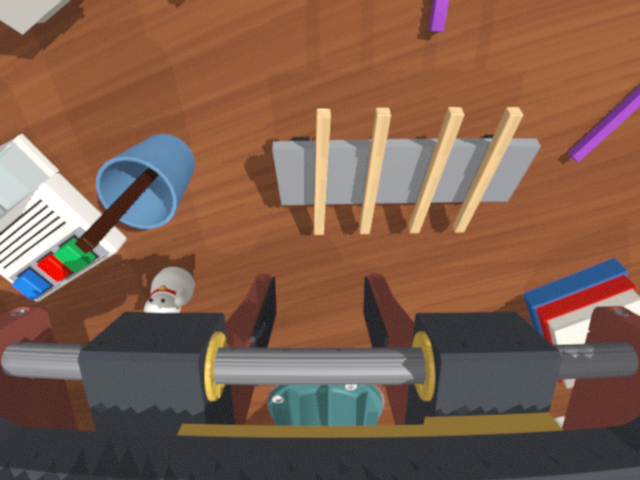

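The wrist view shows four pale sticks at (321,167), (374,166), (436,166) and (488,165), and purple ones at (440,10) and (610,120), which aren't mine. I'll refine the kinematic fit and check that the upright pose at the trough can be reached.

```bash
cat > kin.py <<'E'
import numpy as np
from scipy.optimize import least_squares
from scipy.spatial.transform import Rotation as R
Rz=lambda a:R.from_euler("z",a).as_matrix();Ry=lambda a:R.from_euler("y",a).as_matrix()
def fk(q,p):
    L1,L2,d,h,off,e=p
    x=np.array([0,0,h]);M=Rz(q[0]);x=x+M@[0,off,0];M=M@Ry(q[1]);x=x+M@[0,0,L1];M=M@Ry(q[2]);x=x+M@[e,0,L2]
    M=M@Rz(q[3])@Ry(q[4]);return x+M@[0,0,d],M[:,2]
D=[((1.0679,.3595,1.5114,0,1.2725),(.2266,.5548,.2218)),((.2926,.2805,1.6295,0,1.2316),(.4979,.2217,.2223)),((.305,.2923,1.6491,0,1.1877),(.4986,.2292,.2087)),((.1945,.4023,1.4029,0,1.3369),(.6095,.1903,.2376)),((.1933,.3813,1.3284,0,1.4220),(.6198,.1915,.2813)),((-.099,.268,1.494,0,1.381),(.5698,.0126,.2819)),((-.433,.23,1.599,0,1.316),(.5091,-.1594,.2613)),((-.408,.49,1.248,-.027,1.749),(.5441,-.1712,.264))]
E
python3 - <<'E'
from kin import *
for skip in ([],[0],[2,4]):
    DD=[x for i,x in enumerate(D) if i not in skip]
    o=least_squares(lambda p:np.concatenate([fk(a,p)[0]-b for a,b in DD])*1000,[.4,.4,.3,.3,.05,0],x_scale=.1);p=o.x
    print(skip,p.round(4),o.cost,o.fun.reshape(-1,3).round(1).tolist())
lo=[-2.97,-1.01,.21,-.96,.2];hi=[2.97,2.36,2.38,4.11,2.71]
for dep in(10,20,30,40,50):
  for g in((.6115,.2466,.165),(.6115,.2466,.27)):
    az=np.arctan2(.25,.61);t=np.radians(dep)
    best=None
    for yaw in(0,.194,.4):
      tz=np.array([np.cos(t)*np.cos(yaw),np.cos(t)*np.sin(yaw),-np.sin(t)])
      tcp=np.array(g)+tz*.013
      c=lambda q:np.r_[(fk(q,p)[0]-tcp)*10,fk(q,p)[1]-tz]
      for q0 in([.3,0,1.8,0,.4],[.3,-.5,2.2,0,.4]):
        s=least_squares(c,q0,bounds=(lo,hi))
        print(dep,g[2],yaw,s.cost.round(6),s.x.round(2))
E
```

```text
[] [0.6105 0.4339 0.3812 0.2671 0.0689 0.1123] 0.17616465242702653 [[0.0, 0.1, 0.0], [0.0, 0.2, -0.0], [0.0, -0.0, 0.0], [-0.0, -0.1, 0.1], [0.1, -0.0, -0.0], [-0.0, -0.0, 0.0], [-0.3, 0.1, -0.3], [0.0, -0.0, 0.3]]
[0] [0.6107 0.4338 0.3813 0.2669 0.0689 0.1122] 0.17346500635663614 [[0.1, 0.2, -0.0], [0.0, -0.0, 0.0], [0.0, -0.1, 0.1], [0.1, -0.0, -0.0], [-0.0, 0.0, 0.0], [-0.3, 0.1, -0.3], [0.0, -0.0, 0.3]]
[2, 4] [0.6108 0.4339 0.3816 0.2677 0.0688 0.1128] 0.16875903104781365 [[0.0, 0.1, 0.0], [0.0, 0.2, -0.0], [0.1, -0.1, 0.0], [0.0, -0.0, 0.0], [-0.3, 0.1, -0.3], [0.0, -0.0, 0.3]]
10 0.165 0 0.238163 [ 0.36  0.34  2.   -0.96  0.2 ]
10 0.165 0 0.238163 [ 0.36  0.34  2.   -0.96  0.2 ]
10 0.165 0.194 0.235933 [ 0.37  0.34  2.   -0.96  0.2 ]
10 0.165 0.194 0.000174 [0.4  0.91 2.38 3.36 1.54]
10 0.165 0.4 0.010825 [0.06 0.81 2.38 2.73 1.36]
10 0.165 0.4 0.010825 [0.06 0.81 2.38 2.73 1.36]
10 0.27 0 0.155944 [ 0.36  0.17  2.02 -0.96  0.2 ]
10 0.27 0 0.155944 [ 0.36  0.17  2.02 -0.96  0.2 ]
10 0.27 0.194 0.148557 [ 0.37  0.17  2.02 -0.96  0.2 ]
10 0.27 0.194 0.0 [0.38 0.57 2.38 3.34 1.2
[... 1763 characters left out ...]
-0.96  0.2 ]
40 0.27 0.4 0.000203 [0.17 0.18 2.08 1.43 0.2 ]
40 0.27 0.4 0.000203 [0.17 0.18 2.08 1.43 0.2 ]
50 0.165 0 0.000565 [ 0.41  0.36  1.98 -0.96  0.3 ]
50 0.165 0 0.000565 [ 0.41  0.36  1.98 -0.96  0.3 ]
50 0.165 0.194 0.001504 [ 0.36  0.35  2.   -0.77  0.2 ]
50 0.165 0.194 0.001504 [ 0.36  0.35  2.   -0.77  0.2 ]
50 0.165 0.4 0.000809 [0.18 0.34 2.04 1.04 0.2 ]
50 0.165 0.4 0.000809 [0.18 0.34 2.04 1.04 0.2 ]
50 0.27 0 0.0 [ 0.43  0.2   1.89 -0.62  0.48]
50 0.27 0 0.0 [ 0.43  0.2   1.89 -0.62  0.48]
50 0.27 0.194 0.0 [ 0.33  0.17  1.93 -0.25  0.36]
50 0.27 0.194 0.0 [ 0.33  0.17  1.93 -0.25  0.36]
50 0.27 0.4 0.0 [0.21 0.17 1.94 0.34 0.37]
50 0.27 0.4 0.0 [0.21 0.17 1.94 0.34 0.37]
```

The kinematic model fits to 0.3 mm. Pointing the tool nearly level isn't reachable at the trough. Instead I'll pick with the tool leaning back (127° depression), so the stick stands upright with the tool at about 57°, which q4 ≈ 0 allows.

```bash
cat > plan.py <<'E'
from look import *; from kin import *
yaw=.194;E=np.array([np.cos(yaw),np.sin(yaw),0]);F=np.array([-E[1],E[0],0]);Zv=np.array([0,0,1.])
O=np.array([.5617,.2382,0])
A=np.radians(127)
_p=least_squares(lambda p:np.concatenate([fk(a,p)[0]-b for a,b in D])*1000,[.4,.4,.3,.3,.05,0],x_scale=.1).x
def frame(tz,h):
    ty=-np.cross(Zv,h);return np.stack([np.cross(ty,tz),ty,tz],1)
def Rpick(d):
    u=np.r_[d[:2],0];u/=np.linalg.norm(u);return frame(np.cos(A)*u-np.sin(A)*Zv,u)
def Rplace(slope=.345):
    t=A-(np.pi/2-slope);return frame(np.cos(t)*E-np.sin(t)*Zv,E)
def ik(pos,M,q0=None):
    q0=r.sense()["qpos"][:5] if q0 is None else q0
    lo=[-2.97,-1.01,.21,-.96,.2];hi=[2.97,2.36,2.38,4.11,2.71]
    s=least_squares(lambda q:np.r_[(fk(q,_p)[0]-pos)*10,fk(q,_p)[1]-M[:,2]],np.clip(q0,np.array(lo)+.001,np.array(hi)-.001),bounds=(lo,hi));return s.cost.round(6),s.x.round(2)
def delta(pos,M,tag=""):
    s=r.sense();M0=R.from_rotvec(s["tcp_rot"]).as_matrix()
    print(tag,"from",s["eef_pos"].round(4),"shift",((pos-s["eef_pos"])*1000).round(1),"turn",R.from_matrix(M@M0.T).as_rotvec().round(3),"ik",ik(pos,M))
def sticks(P,im):
    hsv=cv2.cvtColor(im,cv2.COLOR_BGR2HSV).astype(int);H,S,V=hsv[...,0],hsv[...,1],hsv[...,2]
    m=(S>70)&(H>10)&(H<25)&(V>150)&(P[...,2]>.02)&(P[...,2]<.12)&(P[...,1]<-.05)
    n,l,st,c=cv2.connectedComponentsWithStats(m.astype(np.uint8));out=[]
    for i in range(1,n):
        if st[i,4]>150:
            q=P[l==i];mu=np.median(q,0);w=q-mu;_,_,vt=np.linalg.svd(w,full_matrices=False);d=vt[0]*np.sign(vt[0,0]);t=w@d
            c0=mu+d*(np.percentile(t,.5)+np.percentile(t,99.5))/2;out.append((c0,d,np.ptp(t)));print("stick",c[i].round(),c0.round(4),d.round(3),np.ptp(t).round(3))
    return sorted(out,key=lambda o:-o[0][1])
def pick(c0,d,s=.062,depth=.013):
    M=Rpick(d);n=np.cross(d,np.cross(Zv,d));n/=np.linalg.norm(n)
    g=c0-.006*n+s*d;return g+depth*M[:,2],M
def place(yc,gz=.165,xt=.051,depth=.013):
    M=Rplace();return O+E*xt+F*yc+Zv*gz+depth*M[:,2],M
E
python3 - <<'E'
from plan import *
z=np.load("top0.npz");P=z["P"];q=P[(P[...,2]>.084)&(P[...,2]<.096)&(P[...,0]>.55)&(P[...,1]>.13)&(P[...,1]<.35)]
w=q-O;x=w@E;y=w@F;print("rim x",np.percentile(x,[1,5,25,50,75,95,99]).round(3),"y",np.percentile(y,[1,5,50,95,99]).round(3))
z=np.load("w2.npz");S=sticks(z["P"],z["im"])
pos,M=pick(*S[0][:2]);delta(pos-.06*M[:,2],M,"pre");delta(pos,M,"pick");
for yc in(.063,-.063): 
  for g in(.165,.28): print(ik(place(yc,g)[0],Rplace(),[.2,.3,1.9,0,.5]))
E
```

```text
rim x [0.02  0.021 0.025 0.048 0.075 0.079 0.081] y [-0.086 -0.083  0.002  0.087  0.09 ]
stick [374. 166.] [ 0.4869 -0.211   0.0532] [ 0.896 -0.293  0.332] 0.176
stick [436. 166.] [ 0.4685 -0.2711  0.0529] [ 0.891 -0.305  0.335] 0.175
stick [488. 165.] [ 0.4521 -0.3237  0.0525] [ 0.9   -0.278  0.337] 0.176
stick [321. 167.] [ 0.5026 -0.1585  0.0539] [ 0.885 -0.327  0.333] 0.175
pre from [ 0.5442 -0.1713  0.2642] shift [  41.7  -18.  -157.9] turn [ 0.099  0.283 -0.028] ik (np.float64(0.0), array([-0.41,  0.87,  1.03, -0.03,  1.88]))
pick from [ 0.5442 -0.1713  0.2642] shift [   7.9   -5.5 -205.8] turn [ 0.099  0.283 -0.028] ik (np.float64(0.0), array([-0.41,  0.88,  1.16, -0.03,  1.75]))
(np.float64(0.0), array([ 0.45,  0.37,  1.9 , -0.43,  0.34]))
(np.float64(0.0), array([ 0.45,  0.21,  1.77, -0.25,  0.61]))
(np.float64(0.0), array([0.18, 0.33, 1.97, 0.03, 0.26]))
(np.float64(0.0), array([0.18, 0.16, 1.84, 0.01, 0.56]))
```

{"api": "send_rows", "payload": {"series": [[20, -9, -60, 0.05, 0.14, -0.014], [42, -18, -110, 0.099, 0.283, -0.028], [42, -18, -158, 0.099, 0.283, -0.028], [42, -18, -158, 0.099, 0.283, -0.028], [30, -13, -175, 0.099, 0.283, -0.028], [18, -9, -192, 0.099, 0.283, -0.028], [8, -5.5, -206, 0.099, 0.283, -0.028], [8, -5.5, -206, 0.099, 0.283, -0.028]]}}

```text
time_s: 14.65
eef_pos: [0.5531, -0.1771, 0.0608]
tcp_rot: [-2.833, 0.507, 0.947]
contact_force: [-0.3, -0.6, 0.3]
opening: 0.0435
gripper_force: 0.0
```

Run:
```python
from plan import *
z=np.load("w2.npz");S=sticks(z["P"],z["im"]);pos,M=pick(*S[0][:2]);delta(pos,M)
im,d,P=cloud("wrist");cv2.imwrite("pics/w3.png",im)
```

```text
stick [374. 166.] [ 0.4869 -0.211   0.0532] [ 0.896 -0.293  0.332] 0.176
stick [436. 166.] [ 0.4685 -0.2711  0.0529] [ 0.891 -0.305  0.335] 0.175
stick [488. 165.] [ 0.4521 -0.3237  0.0525] [ 0.9   -0.278  0.337] 0.176
stick [321. 167.] [ 0.5026 -0.1585  0.0539] [ 0.885 -0.327  0.333] 0.175
 from [ 0.5531 -0.1771  0.0608] shift [-1.1  0.3 -2.3] turn [0. 0. 0.] ik (np.float64(0.0), array([-0.41,  0.88,  1.16, -0.03,  1.75]))
```

View pics/w3.png

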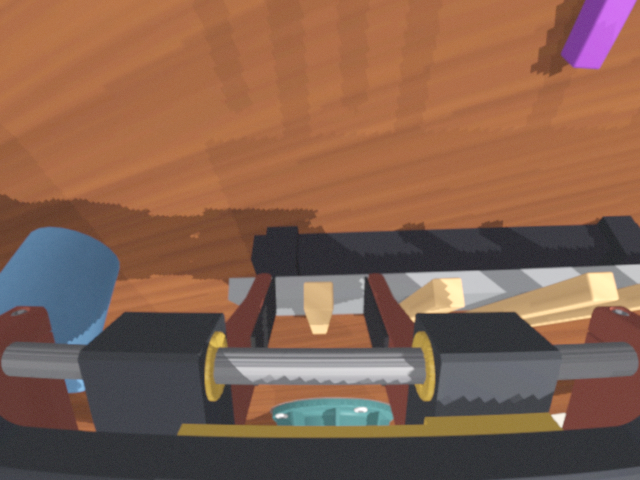

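The stick's end at (318,300) sits midway between the fingers. I'll grip it and lift.

{"api": "send_rows", "payload": {"series": [[0, 0, -2, 0, 0, 0], [0, 0, -2, 0, 0, 0], [0, 0, -2, 0, 0, 0], [0, 0, -2, 0, 0, 0], [0, 0, -2, 0, 0, 0], [0, 0, -2, 0, 0, 0], [0, 0, -2, 0, 0, 0]], "fingers": 0, "squeeze": 30}}

```text
time_s: 15.58
eef_pos: [0.5529, -0.1771, 0.0546]
tcp_rot: [-2.83, 0.507, 0.953]
contact_force: [0.0, -0.3, 0.5]
opening: 0.0118
gripper_force: 30.0
```

{"api": "send_rows", "payload": {"series": [[0, 0, 30, 0, 0, 0], [0, 0, 80, 0, 0, 0], [0, 0, 140, 0, 0, 0], [0, 0, 200, 0, 0, 0], [0, 0, 250, 0, 0, 0], [0, 0, 250, 0, 0, 0], [0, 0, 250, 0, 0, 0]]}}

```text
time_s: 16.45
eef_pos: [0.5527, -0.177, 0.3039]
tcp_rot: [-2.83, 0.507, 0.953]
contact_force: [-0.3, -0.3, -1.5]
opening: 0.0118
gripper_force: 30.0
```

```bash
cat > place.py <<'E'
import sys;from plan import *
yc=float(sys.argv[1]);pos,M=place(yc,.31,.050);s=r.sense();print(s["time_s"],s["opening"],s["qpos"].round(2));delta(pos,M,"high");p2,_=place(yc,.165,.050);print("low shift",((p2-pos)*1000).round(1))
# intermediate IK
from scipy.spatial.transform import Slerp
sl=Slerp([0,1],R.from_matrix([R.from_rotvec(s["tcp_rot"]).as_matrix(),M]))
q=s["qpos"][:5]
for t in np.linspace(0,1,9):
    c,q=ik(s["eef_pos"]*(1-t)+pos*t,sl(t).as_matrix(),q);print(t.round(2),c,q)
E
python3 place.py .063
```

```text
16.45 0.011788155397838394 [-0.41  0.67  0.95 -0.04  2.16  1.51]
high from [ 0.5527 -0.177   0.3039] shift [ 52.9 488.   -4.8] turn [-0.1   -1.24   0.477] ik (np.float64(0.0), array([ 0.45,  0.18,  1.73, -0.22,  0.68]))
low shift [   0.    0. -145.]
0.0 0.0 [-0.41  0.67  0.95 -0.04  2.16]
0.12 0.0 [-0.33  0.56  1.09  0.01  1.99]
0.25 0.0 [-0.25  0.46  1.21  0.05  1.82]
0.38 0.0 [-0.16  0.37  1.32  0.08  1.65]
0.5 0.0 [-0.06  0.29  1.42  0.09  1.46]
0.62 0.0 [0.05 0.22 1.52 0.08 1.28]
0.75 0.0 [0.18 0.18 1.6  0.03 1.08]
0.88 0.0 [ 0.31  0.16  1.67 -0.05  0.87]
1.0 0.0 [ 0.45  0.18  1.73 -0.22  0.68]
```

{"api": "send_rows", "payload": {"series": [[0, 20, 50, -0.012, -0.15, 0.058], [7, 65, 55, -0.024, -0.3, 0.115], [13, 120, 55, -0.036, -0.45, 0.173], [20, 175, 55, -0.048, -0.6, 0.23], [27, 230, 55, -0.06, -0.75, 0.288], [33, 285, 55, -0.073, -0.9, 0.346], [40, 340, 55, -0.085, -1.05, 0.404], [46, 395, 55, -0.093, -1.15, 0.442]]}}

```text
time_s: 17.45
eef_pos: [0.5968, 0.2192, 0.3572]
tcp_rot: [-2.98, -0.23, -0.748]
contact_force: [1.1, 0.1, -0.8]
opening: 0.0121
gripper_force: 30.0
```

```bash
python3 place.py .063 | head -4
```

```text
17.45 0.012145814874769737 [ 0.26  0.07  1.67 -0.04  0.91  1.69]
high from [0.5968 0.2192 0.3572] shift [  8.8  91.8 -58.1] turn [-0.007 -0.089  0.034] ik (np.float64(0.0), array([ 0.45,  0.18,  1.73, -0.22,  0.68]))
low shift [   0.    0. -145.]
0.0 0.0 [ 0.26  0.07  1.67 -0.04  0.91]
```

{"api": "send_rows", "payload": {"series": [[5, 50, 0, -0.004, -0.045, 0.017], [8, 92, -20, -0.007, -0.089, 0.034], [8, 92, -48, -0.007, -0.089, 0.034], [8, 92, -48, -0.007, -0.089, 0.034], [8, 92, -48, -0.007, -0.089, 0.034], [8, 92, -48, -0.007, -0.089, 0.034]]}}

```text
time_s: 18.2
eef_pos: [0.6078, 0.3096, 0.313]
tcp_rot: [-2.944, -0.283, -0.881]
contact_force: [0.3, 0.3, -0.2]
opening: 0.0121
gripper_force: 30.0
```

```bash
cat > chk.py <<'E'
import sys;from plan import *
yc=float(sys.argv[1]);pos,M=place(yc,.165,.050);s=r.sense();print(s["time_s"],s["opening"]);delta(pos,M,"low")
im,d,P=cloud("scene");hsv=cv2.cvtColor(im,cv2.COLOR_BGR2HSV).astype(int);H,S,V=hsv[...,0],hsv[...,1],hsv[...,2]
near=(abs((P-O)@E-.05)<.12)&(abs((P-O)@F)<.15)&(P[...,2]>.1)&(P[...,2]<.45)&(S>60)&(H>10)&(H<25)&(V>120)
n,l,st,c=cv2.connectedComponentsWithStats(near.astype(np.uint8))
for i in range(1,n):
    if st[i,4]>20:
        for a,b in((0,.33),(.33,.66),(.66,1)):
            q=P[l==i];zz=(q[:,2]-q[:,2].min())/np.ptp(q[:,2]);q=q[(zz>=a)&(zz<=b)];w=q.mean(0)-O;print(c[i].round(),st[i,4],"E,F,z",(w@E).round(4),(w@F).round(4),w[2].round(3),"zmin/max",q[:,2].min().round(3),q[:,2].max().round(3))
cv2.imwrite(sys.argv[2],cv2.resize(im[100:300,300:500],None,fx=2.5,fy=2.5))
E
python3 chk.py .063 pics/p1.png
```

```text
18.2 0.012128964795009203
low from [0.6078 0.3096 0.313 ] shift [  -2.2    1.5 -158.8] turn [-0.001  0.001  0.002] ik (np.float64(0.0), array([ 0.45,  0.36,  1.9 , -0.43,  0.34]))
[442.  97.] 132 E,F,z -0.0093 0.0414 0.395 zmin/max 0.391 0.4
[442.  97.] 132 E,F,z 0.0288 0.0504 0.406 zmin/max 0.4 0.409
[442.  97.] 132 E,F,z 0.0172 0.0608 0.412 zmin/max 0.409 0.418
[451. 129.] 39 E,F,z 0.0534 0.064 0.326 zmin/max 0.321 0.33
[451. 129.] 39 E,F,z 0.0536 0.0622 0.336 zmin/max 0.333 0.338
[451. 129.] 39 E,F,z 0.0513 0.0601 0.344 zmin/max 0.339 0.348
[445. 167.] 318 E,F,z 0.0514 0.0577 0.196 zmin/max 0.172 0.218
[445. 167.] 318 E,F,z 0.051 0.0577 0.241 zmin/max 0.219 0.265
[445. 167.] 318 E,F,z 0.051 0.0577 0.285 zmin/max 0.265 0.313
```

View pics/p1.png

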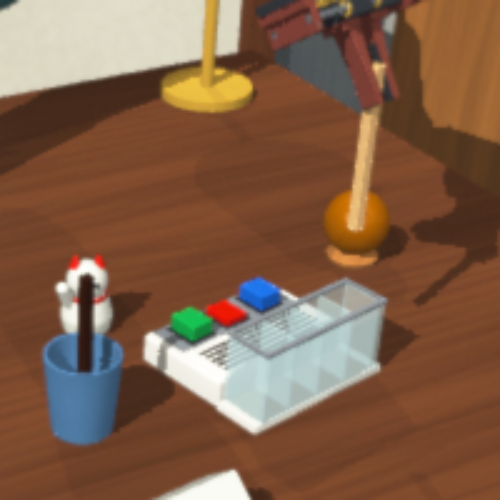

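The stick hangs upright over the left-hand compartment, with its lower end at (355,228) and measured at E 51 mm, F about 60 mm. I'll lower it and release.

{"api": "send_rows", "payload": {"series": [[-2, 1.5, -40, 0, 0, 0], [-2, 1.5, -80, 0, 0, 0], [-2, 1.5, -120, 0, 0, 0], [-2, 1.5, -145, 0, 0, 0], [-2, 1.5, -155, 0, 0, 0], [-2, 1.5, -155, 0, 0, 0]]}}

```text
time_s: 19.0
eef_pos: [0.6054, 0.3112, 0.157]
tcp_rot: [-2.945, -0.284, -0.879]
contact_force: [-0.4, 0.7, -0.4]
opening: 0.0117
gripper_force: 30.0
```

{"api": "send_rows", "payload": {"series": [[0, 0, 0, 0, 0, 0], [0, 0, 0, 0, 0, 0], [0, 0, 0, 0, 0, 0], [0, 0, 0, 0, 0, 0], [-16, -3, 25, 0, 0, 0], [-32, -6, 50, 0, 0, 0], [-64, -13, 100, 0, 0, 0], [-64, -13, 140, 0, 0, 0]], "fingers": 0.36}}

```text
time_s: 20.0
eef_pos: [0.5384, 0.2979, 0.2975]
tcp_rot: [-2.946, -0.286, -0.876]
contact_force: [1.0, -0.7, 0.5]
opening: 0.0318
gripper_force: 0.0
```

```bash
cat > back.py <<'E'
# view from above rest: TCP (.545,-.2,.264) a=110
from plan import *
u=np.array([.949,-.316,0]);a=np.radians(110);M=frame(np.cos(a)*u-np.sin(a)*Zv,u)
s=r.sense();print(s["time_s"]);delta(np.array([.54,-.2,.30]),M,"view")
E
python3 chk.py .063 pics/p2.png; python3 back.py
```

```text
20.0 0.03181031057071341
low from [0.5384 0.2979 0.2975] shift [  67.2   13.1 -143.4] turn [ 0.    -0.002  0.001] ik (np.float64(0.0), array([ 0.45,  0.36,  1.9 , -0.43,  0.34]))
[419.  97.] 137 E,F,z -0.0488 0.0464 0.383 zmin/max 0.379 0.386
[419.  97.] 137 E,F,z -0.0446 0.043 0.39 zmin/max 0.386 0.393
[419.  97.] 137 E,F,z -0.0479 0.0465 0.397 zmin/max 0.394 0.4
[441. 201.] 184 E,F,z 0.0504 0.0603 0.114 zmin/max 0.1 0.127
[441. 201.] 184 E,F,z 0.0509 0.0595 0.141 zmin/max 0.128 0.155
[441. 201.] 184 E,F,z 0.0511 0.0599 0.17 zmin/max 0.156 0.184
20.05
view from [0.5425 0.3001 0.3051] shift [  -2.5 -500.1   -5.1] turn [ 0.057  0.947 -0.476] ik (np.float64(0.0), array([-0.45,  0.48,  1.18, -0.04,  1.83]))
```

The first stick stands in compartment +63, with its top at 184 mm and vertical. Going back for the next one.

{"api": "send_rows", "payload": {"series": [[0, -62, 20, 0.007, 0.118, -0.06], [0, -124, 20, 0.014, 0.237, -0.119], [0, -187, 20, 0.021, 0.355, -0.179], [0, -250, 20, 0.028, 0.474, -0.238], [0, -312, 20, 0.036, 0.592, -0.298], [0, -375, 20, 0.043, 0.71, -0.357], [0, -437, 10, 0.05, 0.829, -0.417], [-2, -499, 0, 0.057, 0.947, -0.476]], "fingers": 0.5}}

```text
time_s: 21.05
eef_pos: [0.5394, -0.1993, 0.2972]
tcp_rot: [-2.999, 0.489, 0.548]
contact_force: [1.2, 0.3, 0.1]
opening: 0.044
gripper_force: 0.0
```

{"api": "send_rows", "payload": {"series": [[0, 0, 0, 0, 0, 0], [0, 0, 0, 0, 0, 0]]}}

```text
time_s: 21.3
eef_pos: [0.539, -0.1969, 0.2964]
tcp_rot: [-2.999, 0.486, 0.546]
contact_force: [-0.2, -0.6, 0.1]
opening: 0.044
gripper_force: 0.0
```

```bash
cat > nxt.py <<'E'
from plan import *
im,d,P=cloud("wrist");S=sticks(P,im);np.savez("sel.npz",c=S[0][0],d=S[0][1])
pos,M=pick(*S[0][:2]);delta(pos-.06*M[:,2],M,"pre");print("pre->pick",(M[:,2]*60).round(1))
im,d,P,hsv=keys("wrist")
E
python3 nxt.py
```

```text
stick [346. 156.] [ 0.4863 -0.211   0.053 ] [ 0.896 -0.295  0.333] 0.175
stick [404. 155.] [ 0.4678 -0.2713  0.0529] [ 0.894 -0.3    0.334] 0.175
stick [453. 154.] [ 0.4521 -0.3243  0.0528] [ 0.9   -0.276  0.338] 0.175
pre from [ 0.539  -0.1962  0.2975] shift [  31.6  -42.5 -191.9] turn [0.093 0.272 0.002] ik (np.float64(0.0), array([-0.46,  0.88,  1.02, -0.09,  1.88]))
pre->pick [-34.3  11.3 -47.9]
wrist red 434 [0.4986 0.2205 0.0437]
wrist green 635 [0.5101 0.1654 0.0533]
wrist blue 523 [0.489  0.2655 0.053 ]
```

{"api": "send_rows", "payload": {"series": [[10, -15, -60, 0.045, 0.136, 0.001], [32, -42, -110, 0.093, 0.272, 0.002], [32, -42, -165, 0.093, 0.272, 0.002], [32, -42, -192, 0.093, 0.272, 0.002], [20, -39, -208, 0.093, 0.272, 0.002], [9, -35, -224, 0.093, 0.272, 0.002], [-2.5, -31, -241, 0.093, 0.272, 0.002], [-2.5, -31, -241, 0.093, 0.272, 0.002]]}}

```text
time_s: 22.4
eef_pos: [0.5359, -0.2262, 0.0571]
tcp_rot: [-2.851, 0.454, 0.956]
contact_force: [0.2, 0.3, 1.6]
opening: 0.0437
gripper_force: 0.0
```

{"api": "send_rows", "payload": {"series": [[0, 0, 0, 0, 0, 0], [0, 0, 0, 0, 0, 0], [0, 0, 0, 0, 0, 0], [0, 0, 0, 0, 0, 0], [0, 0, 0, 0, 0, 0], [0, 0, 0, 0, 0, 0], [0, 0, 0, 0, 0, 0]], "fingers": 0}}

```text
time_s: 23.28
eef_pos: [0.5365, -0.2281, 0.0563]
tcp_rot: [-2.851, 0.457, 0.955]
contact_force: [0.3, -0.9, 1.2]
opening: 0.0117
gripper_force: 30.0
```

{"api": "send_rows", "payload": {"series": [[0, 0, 30, 0, 0, 0], [0, 0, 80, 0, 0, 0], [0, 0, 140, 0, 0, 0], [0, 0, 200, 0, 0, 0], [0, 0, 250, 0, 0, 0], [0, 0, 300, 0, 0, 0], [0, 0, 300, 0, 0, 0]]}}

```text
time_s: 24.15
eef_pos: [0.5376, -0.2286, 0.3602]
tcp_rot: [-2.857, 0.459, 0.945]
contact_force: [-0.4, 0.1, -0.9]
opening: 0.0117
gripper_force: 30.0
```

```bash
python3 place.py .021
```

```text
24.15 0.011720424564235334 [-0.46  0.65  0.87 -0.11  2.26  1.38]
high from [ 0.5376 -0.2286  0.3602] shift [ 76.1 498.4 -61.1] turn [-0.075 -1.228  0.448] ik (np.float64(0.0), array([ 0.36,  0.15,  1.76, -0.15,  0.66]))
low shift [   0.    0. -145.]
0.0 0.0 [-0.46  0.65  0.87 -0.11  2.26]
0.12 0.0 [-0.39  0.54  1.01 -0.04  2.08]
0.25 0.0 [-0.32  0.43  1.15  0.02  1.9 ]
0.38 0.0 [-0.23  0.34  1.27  0.05  1.72]
0.5 0.0 [-0.14  0.26  1.39  0.08  1.52]
0.62 0.0 [-0.03  0.2   1.5   0.08  1.32]
0.75 0.0 [0.09 0.16 1.6  0.06 1.11]
0.88 0.0 [ 0.23  0.14  1.69 -0.01  0.88]
1.0 0.0 [ 0.36  0.15  1.76 -0.15  0.66]
```

{"api": "send_rows", "payload": {"series": [[8, 55, 0, -0.009, -0.15, 0.055], [18, 115, 0, -0.018, -0.3, 0.11], [28, 175, 0, -0.027, -0.45, 0.164], [38, 235, 0, -0.037, -0.6, 0.219], [48, 297, 0, -0.046, -0.75, 0.274], [56, 359, 0, -0.055, -0.9, 0.328], [65, 420, 0, -0.064, -1.05, 0.383], [72, 470, 0, -0.073, -1.2, 0.438]]}}

```text
time_s: 25.15
eef_pos: [0.6076, 0.2444, 0.3556]
tcp_rot: [-2.957, -0.277, -0.831]
contact_force: [1.1, -0.7, -0.6]
opening: 0.0123
gripper_force: 30.0
```

{"api": "send_rows", "payload": {"series": [[4, 28, 0, -0.002, -0.028, 0.01], [4, 28, -20, -0.002, -0.028, 0.01], [4, 28, -50, -0.002, -0.028, 0.01], [4, 28, -50, -0.002, -0.028, 0.01], [4, 28, -50, -0.002, -0.028, 0.01], [4, 28, -50, -0.002, -0.028, 0.01]]}}

```text
time_s: 25.9
eef_pos: [0.6134, 0.2701, 0.3077]
tcp_rot: [-2.947, -0.288, -0.869]
contact_force: [0.3, 0.3, -0.0]
opening: 0.0116
gripper_force: 30.0
```

```bash
python3 chk.py .021 pics/p3.png
```

```text
25.9 0.011641084254957001
low from [0.6134 0.2701 0.3077] shift [   0.3   -0.3 -153.6] turn [ 0.001 -0.006 -0.001] ik (np.float64(0.0), array([ 0.36,  0.35,  1.93, -0.32,  0.3 ]))
[429. 102.] 135 E,F,z -0.0116 0.0047 0.39 zmin/max 0.386 0.394
[429. 102.] 135 E,F,z 0.026 0.0106 0.4 zmin/max 0.395 0.403
[429. 102.] 135 E,F,z 0.0161 0.0194 0.407 zmin/max 0.403 0.412
[439. 135.] 46 E,F,z 0.0535 0.023 0.319 zmin/max 0.315 0.323
[439. 135.] 46 E,F,z 0.0535 0.0211 0.329 zmin/max 0.325 0.333
[439. 135.] 46 E,F,z 0.0505 0.0199 0.339 zmin/max 0.335 0.343
[433. 173.] 329 E,F,z 0.0501 0.0181 0.191 zmin/max 0.167 0.213
[433. 173.] 329 E,F,z 0.0498 0.0182 0.237 zmin/max 0.214 0.259
[433. 173.] 329 E,F,z 0.0508 0.0178 0.281 zmin/max 0.26 0.307
[424. 202.] 170 E,F,z 0.0284 0.0426 0.111 zmin/max 0.101 0.122
[424. 202.] 170 E,F,z 0.0185 0.036 0.133 zmin/max 0.123 0.143
[424. 202.] 170 E,F,z 0.009 0.0288 0.155 zmin/max 0.144 0.166
```

The first stick now leans about 0.49 rad, within the 0.55 limit and still inside its compartment, so I'll leave it. The second one is well aligned, and I'll lower it closer to the floor before releasing.

{"api": "send_rows", "payload": {"series": [[0, 0, -40, 0, 0, 0], [0, 0, -80, 0, 0, 0], [0, 0, -120, 0, 0, 0], [0, 0, -145, 0, 0, 0], [0, 0, -157, 0, -0.006, 0], [0, 0, -157, 0, -0.006, 0], [0, 0, -157, 0, -0.006, 0]]}}

```text
time_s: 26.82
eef_pos: [0.6132, 0.2701, 0.1501]
tcp_rot: [-2.946, -0.289, -0.877]
contact_force: [0.5, 0.7, 0.7]
opening: 0.0121
gripper_force: 30.0
```

{"api": "send_rows", "payload": {"series": [[0, 0, 0, 0, 0, 0], [0, 0, 0, 0, 0, 0], [0, 0, 0, 0, 0, 0], [0, 0, 0, 0, 0, 0], [-16, -3, 25, 0, 0, 0], [-32, -6, 50, 0, 0, 0], [-64, -13, 100, 0, 0, 0], [-64, -13, 140, 0, 0, 0]], "fingers": 0.32}}

```text
time_s: 27.82
eef_pos: [0.546, 0.2565, 0.29]
tcp_rot: [-2.947, -0.291, -0.873]
contact_force: [0.9, 0.5, 0.9]
opening: 0.028
gripper_force: 0.0
```

```bash
python3 chk.py .021 pics/p4.png; python3 back.py
```

```text
27.825 0.028034222518125707
low from [0.546  0.2565 0.29  ] shift [  67.8   13.3 -135.8] turn [ 0.002 -0.004 -0.002] ik (np.float64(0.0), array([ 0.36,  0.35,  1.93, -0.32,  0.3 ]))
[408. 103.] 131 E,F,z -0.0426 0.0053 0.374 zmin/max 0.369 0.377
[408. 103.] 131 E,F,z -0.0437 0.0083 0.382 zmin/max 0.378 0.385
[408. 103.] 131 E,F,z -0.0481 0.0102 0.389 zmin/max 0.385 0.393
[426. 203.] 300 E,F,z 0.0445 0.0225 0.114 zmin/max 0.101 0.127
[426. 203.] 300 E,F,z 0.031 0.0257 0.142 zmin/max 0.128 0.155
[426. 203.] 300 E,F,z 0.0368 0.0208 0.167 zmin/max 0.155 0.183
27.875
view from [0.5503 0.2583 0.2975] shift [ -10.3 -458.3    2.5] turn [ 0.058  0.945 -0.479] ik (np.float64(0.0), array([-0.45,  0.48,  1.18, -0.04,  1.83]))
```

View pics/p4.png

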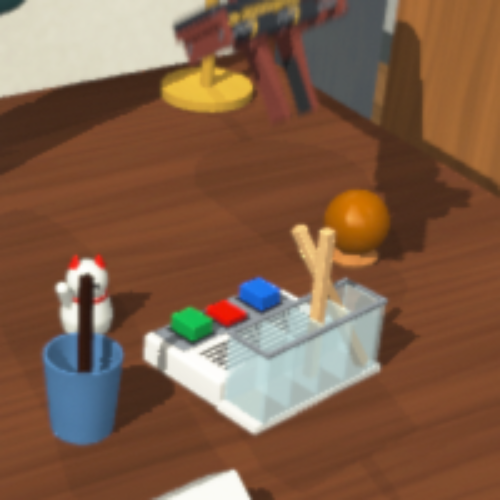

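The second stick stands upright at (323,270), and the first leans behind it at (300,235), both in the trough. On to stick three.

{"api": "send_rows", "payload": {"series": [[0, -57, 20, 0.007, 0.118, -0.06], [0, -114, 20, 0.014, 0.237, -0.119], [-2, -171, 20, 0.021, 0.355, -0.179], [-4, -228, 20, 0.028, 0.474, -0.238], [-6, -286, 20, 0.036, 0.592, -0.298], [-8, -343, 20, 0.043, 0.71, -0.357], [-10, -400, 10, 0.05, 0.829, -0.417], [-10, -458, 2, 0.057, 0.947, -0.478]], "fingers": 0.5}}

```text
time_s: 28.88
eef_pos: [0.5387, -0.203, 0.291]
tcp_rot: [-2.999, 0.487, 0.552]
contact_force: [0.4, 0.2, 0.2]
opening: 0.0438
gripper_force: 0.0
```

{"api": "send_rows", "payload": {"series": [[0, 0, 0, 0, 0, 0], [0, 0, 0, 0, 0, 0]]}}

```text
time_s: 29.12
eef_pos: [0.5385, -0.2008, 0.2904]
tcp_rot: [-2.998, 0.484, 0.55]
contact_force: [0.7, 0.2, -0.3]
opening: 0.0439
gripper_force: 0.0
```

```bash
python3 nxt.py
```

```text
stick [401. 157.] [ 0.4677 -0.2713  0.053 ] [ 0.894 -0.3    0.333] 0.177
stick [451. 157.] [ 0.4515 -0.3239  0.0526] [ 0.9   -0.276  0.337] 0.176
pre from [ 0.5385 -0.2002  0.2913] shift [  13.4  -99.3 -185.8] turn [ 0.092  0.27  -0.005] ik (np.float64(0.0), array([-0.53,  0.89,  1.  , -0.13,  1.89]))
pre->pick [-34.2  11.5 -47.9]
wrist red 436 [0.4988 0.2204 0.0438]
wrist green 595 [0.509  0.1662 0.0535]
wrist blue 545 [0.4888 0.2651 0.053 ]
```

{"api": "send_rows", "payload": {"series": [[6, -45, -40, 0.045, 0.135, -0.003], [13, -99, -70, 0.092, 0.27, -0.005], [13, -99, -130, 0.092, 0.27, -0.005], [13, -99, -186, 0.092, 0.27, -0.005], [2, -95, -202, 0.092, 0.27, -0.005], [-10, -91, -218, 0.092, 0.27, -0.005], [-20.5, -88, -235, 0.092, 0.27, -0.005], [-20.5, -88, -235, 0.092, 0.27, -0.005]]}}

```text
time_s: 30.22
eef_pos: [0.5175, -0.2873, 0.057]
tcp_rot: [-2.849, 0.463, 0.956]
contact_force: [-0.6, -0.3, -0.0]
opening: 0.0436
gripper_force: 0.0
```

{"api": "send_rows", "payload": {"series": [[0, 0, 0, 0, 0, 0], [0, 0, 0, 0, 0, 0], [0, 0, 0, 0, 0, 0], [0, 0, 0, 0, 0, 0], [0, 0, 0, 0, 0, 0], [0, 0, 0, 0, 0, 0], [0, 0, 0, 0, 0, 0]], "fingers": 0}}

```text
time_s: 31.1
eef_pos: [0.518, -0.2891, 0.0563]
tcp_rot: [-2.849, 0.465, 0.955]
contact_force: [1.1, 0.1, 2.2]
opening: 0.012
gripper_force: 30.0
```

{"api": "send_rows", "payload": {"series": [[0, 0, 30, 0, 0, 0], [0, 0, 80, 0, 0, 0], [0, 0, 140, 0, 0, 0], [0, 0, 200, 0, 0, 0], [0, 0, 250, 0, 0, 0], [0, 0, 300, 0, 0, 0], [0, 0, 300, 0, 0, 0]]}}

```text
time_s: 31.98
eef_pos: [0.5191, -0.2897, 0.3602]
tcp_rot: [-2.855, 0.468, 0.945]
contact_force: [-0.2, -0.4, -1.0]
opening: 0.0119
gripper_force: 30.0
```

```bash
python3 place.py -.021
```

```text
31.975 0.011856574597914482 [-0.54  0.66  0.84 -0.17  2.26  1.29]
high from [ 0.5191 -0.2897  0.3602] shift [102.7 518.3 -61.1] turn [-0.077 -1.229  0.453] ik (np.float64(0.0), array([ 0.27,  0.14,  1.78, -0.07,  0.64]))
low shift [   0.    0. -145.]
0.0 0.0 [-0.54  0.66  0.84 -0.17  2.26]
0.12 0.0 [-0.47  0.55  1.   -0.08  2.08]
0.25 0.0 [-0.4   0.44  1.14 -0.01  1.9 ]
0.38 0.0 [-0.32  0.34  1.27  0.04  1.72]
0.5 0.0 [-0.22  0.26  1.4   0.07  1.53]
0.62 0.0 [-0.12  0.19  1.51  0.09  1.33]
0.75 0.0 [0.   0.14 1.61 0.09 1.11]
0.88 0.0 [0.13 0.12 1.71 0.04 0.88]
1.0 0.0 [ 0.27  0.14  1.78 -0.07  0.64]
```

{"api": "send_rows", "payload": {"series": [[11, 58, 0, -0.009, -0.15, 0.055], [23, 118, 0, -0.019, -0.3, 0.11], [35, 178, 0, -0.028, -0.45, 0.166], [47, 238, 0, -0.038, -0.6, 0.221], [59, 298, 0, -0.047, -0.75, 0.276], [71, 358, 0, -0.056, -0.9, 0.332], [83, 418, 0, -0.066, -1.05, 0.387], [95, 478, 0, -0.075, -1.2, 0.442]]}}

```text
time_s: 32.98
eef_pos: [0.6123, 0.1909, 0.3556]
tcp_rot: [-2.957, -0.273, -0.831]
contact_force: [1.3, -1.4, -1.0]
opening: 0.0118
gripper_force: 30.0
```

{"api": "send_rows", "payload": {"series": [[8, 40, 0, -0.002, -0.029, 0.011], [8, 40, -20, -0.002, -0.029, 0.011], [8, 40, -50, -0.002, -0.029, 0.011], [8, 40, -50, -0.002, -0.029, 0.011], [8, 40, -50, -0.002, -0.029, 0.011], [8, 40, -50, -0.002, -0.029, 0.011]]}}

```text
time_s: 33.72
eef_pos: [0.6219, 0.229, 0.3077]
tcp_rot: [-2.946, -0.288, -0.87]
contact_force: [-0.2, -0.1, 0.2]
opening: 0.0118
gripper_force: 30.0
```

```bash
python3 chk.py -.021 pics/p5.png
```

```text
33.725 0.01176405605697151
low from [0.6219 0.229  0.3077] shift [-1.000e-01 -4.000e-01 -1.536e+02] turn [ 0.    -0.006 -0.002] ik (np.float64(0.0), array([ 0.27,  0.33,  1.96, -0.16,  0.27]))
[416. 106.] 145 E,F,z -0.0074 -0.0334 0.391 zmin/max 0.386 0.395
[416. 106.] 145 E,F,z 0.0255 -0.0316 0.401 zmin/max 0.395 0.404
[416. 106.] 145 E,F,z 0.0154 -0.0211 0.407 zmin/max 0.404 0.414
[427. 139.] 49 E,F,z 0.0533 -0.0176 0.319 zmin/max 0.314 0.323
[427. 139.] 49 E,F,z 0.053 -0.0201 0.329 zmin/max 0.324 0.332
[427. 139.] 49 E,F,z 0.0499 -0.0205 0.338 zmin/max 0.333 0.342
[424. 189.] 583 E,F,z 0.042 0.0212 0.136 zmin/max 0.101 0.17
[424. 189.] 583 E,F,z 0.0504 -0.0163 0.2 zmin/max 0.17 0.239
[424. 189.] 583 E,F,z 0.0508 -0.0236 0.271 zmin/max 0.24 0.311
```

{"api": "send_rows", "payload": {"series": [[0, 0, -40, 0, 0, 0], [0, 0, -80, 0, 0, 0], [0, 0, -120, 0, 0, 0], [0, 0, -145, 0, 0, 0], [0, 0, -157, 0, -0.006, 0], [0, 0, -157, 0, -0.006, 0], [0, 0, -157, 0, -0.006, 0]]}}

```text
time_s: 34.65
eef_pos: [0.6217, 0.229, 0.1501]
tcp_rot: [-2.944, -0.289, -0.878]
contact_force: [-0.2, 0.1, -1.5]
opening: 0.0115
gripper_force: 30.0
```

{"api": "send_rows", "payload": {"series": [[0, 0, 0, 0, 0, 0], [0, 0, 0, 0, 0, 0], [0, 0, 0, 0, 0, 0], [0, 0, 0, 0, 0, 0], [-16, -3, 25, 0, 0, 0], [-32, -6, 50, 0, 0, 0], [-64, -13, 100, 0, 0, 0], [-64, -13, 140, 0, 0, 0]], "fingers": 0.32}}

```text
time_s: 35.65
eef_pos: [0.5544, 0.2155, 0.2899]
tcp_rot: [-2.946, -0.29, -0.873]
contact_force: [0.1, 0.3, -0.1]
opening: 0.0282
gripper_force: 0.0
```

```bash
python3 chk.py -.021 pics/p6.png; python3 back.py
```

```text
35.65 0.02823203324949377
low from [0.5544 0.2155 0.2899] shift [  67.4   13.1 -135.8] turn [ 0.001 -0.003 -0.002] ik (np.float64(0.0), array([ 0.27,  0.33,  1.96, -0.16,  0.27]))
[394. 108.] 152 E,F,z -0.049 -0.0346 0.373 zmin/max 0.366 0.375
[394. 108.] 152 E,F,z -0.0458 -0.0362 0.381 zmin/max 0.376 0.385
[394. 108.] 152 E,F,z -0.0466 -0.0374 0.389 zmin/max 0.385 0.394
[423. 206.] 472 E,F,z 0.047 0.0033 0.114 zmin/max 0.1 0.128
[423. 206.] 472 E,F,z 0.0415 0.0069 0.141 zmin/max 0.128 0.155
[423. 206.] 472 E,F,z 0.0423 0.0018 0.169 zmin/max 0.155 0.184
35.7
view from [0.559  0.217  0.2974] shift [ -19.  -417.     2.6] turn [ 0.058  0.946 -0.479] ik (np.float64(0.0), array([-0.45,  0.48,  1.18, -0.04,  1.83]))
```

{"api": "send_rows", "payload": {"series": [[0, -57, 20, 0.007, 0.118, -0.06], [-3, -114, 20, 0.014, 0.237, -0.119], [-6, -171, 20, 0.021, 0.355, -0.179], [-9, -228, 20, 0.028, 0.474, -0.238], [-12, -286, 20, 0.036, 0.592, -0.298], [-15, -343, 20, 0.043, 0.71, -0.357], [-19, -400, 10, 0.05, 0.829, -0.417], [-19, -440, 2, 0.057, 0.947, -0.478]], "fingers": 0.5}}

```text
time_s: 36.7
eef_pos: [0.538, -0.2267, 0.2908]
tcp_rot: [-2.998, 0.49, 0.551]
contact_force: [0.9, -1.3, -0.2]
opening: 0.0439
gripper_force: 0.0
```

{"api": "send_rows", "payload": {"series": [[0, 0, 0, 0, 0, 0], [0, 0, 0, 0, 0, 0]]}}

```text
time_s: 36.95
eef_pos: [0.5381, -0.2236, 0.2906]
tcp_rot: [-2.998, 0.483, 0.547]
contact_force: [-0.0, -0.5, 0.7]
opening: 0.0441
gripper_force: 0.0
```

```bash
python3 nxt.py
```

```text
stick [430. 163.] [ 0.4521 -0.3242  0.0526] [ 0.9   -0.28   0.334] 0.174
pre from [ 0.538  -0.2231  0.2916] shift [  -1.2 -127.5 -186.4] turn [0.089 0.272 0.016] ik (np.float64(0.0), array([-0.59,  0.9 ,  0.97, -0.18,  1.89]))
pre->pick [-34.5  10.7 -47.9]
wrist red 406 [0.4989 0.2201 0.0438]
wrist green 503 [0.5073 0.1669 0.0536]
wrist blue 504 [0.4883 0.2649 0.0528]
```

{"api": "send_rows", "payload": {"series": [[0, -55, -30, 0.045, 0.136, 0.008], [-1, -110, -60, 0.089, 0.272, 0.016], [-1, -127, -120, 0.089, 0.272, 0.016], [-1, -127, -180, 0.089, 0.272, 0.016], [-12, -124, -202, 0.089, 0.272, 0.016], [-24, -120, -219, 0.089, 0.272, 0.016], [-35.5, -117, -236, 0.089, 0.272, 0.016], [-35.5, -117, -236, 0.089, 0.272, 0.016]]}}

```text
time_s: 38.05
eef_pos: [0.5019, -0.3395, 0.056]
tcp_rot: [-2.858, 0.435, 0.959]
contact_force: [0.4, 0.1, 1.6]
opening: 0.044
gripper_force: 0.0
```

{"api": "send_rows", "payload": {"series": [[0, 0, 0, 0, 0, 0], [0, 0, 0, 0, 0, 0], [0, 0, 0, 0, 0, 0], [0, 0, 0, 0, 0, 0], [0, 0, 0, 0, 0, 0], [0, 0, 0, 0, 0, 0], [0, 0, 0, 0, 0, 0]], "fingers": 0}}

```text
time_s: 38.92
eef_pos: [0.5025, -0.3411, 0.0553]
tcp_rot: [-2.859, 0.437, 0.958]
contact_force: [-0.1, -1.1, 2.1]
opening: 0.0121
gripper_force: 30.0
```

{"api": "send_rows", "payload": {"series": [[0, 0, 30, 0, 0, 0], [0, 0, 80, 0, 0, 0], [0, 0, 140, 0, 0, 0], [0, 0, 200, 0, 0, 0], [0, 0, 250, 0, 0, 0], [0, 0, 300, 0, 0, 0], [0, 0, 300, 0, 0, 0]]}}

```text
time_s: 39.8
eef_pos: [0.5035, -0.3417, 0.3593]
tcp_rot: [-2.865, 0.44, 0.949]
contact_force: [-0.3, -0.2, -0.7]
opening: 0.012
gripper_force: 30.0
```

```bash
python3 place.py -.063
```

```text
39.8 0.0120450650535801 [-0.6   0.68  0.81 -0.23  2.26  1.19]
high from [ 0.5035 -0.3417  0.3593] shift [126.4 529.1 -60.2] turn [-0.064 -1.229  0.436] ik (np.float64(0.0), array([0.18, 0.12, 1.8 , 0.01, 0.64]))
low shift [   0.    0. -145.]
0.0 0.0 [-0.6   0.68  0.81 -0.23  2.26]
0.12 0.0 [-0.54  0.56  0.97 -0.12  2.08]
0.25 0.0 [-0.47  0.45  1.12 -0.04  1.91]
0.38 0.0 [-0.39  0.35  1.26  0.02  1.73]
0.5 0.0 [-0.3   0.26  1.39  0.07  1.54]
0.62 0.0 [-0.2   0.19  1.51  0.1   1.34]
0.75 0.0 [-0.09  0.14  1.62  0.11  1.12]
0.88 0.0 [0.04 0.12 1.71 0.09 0.89]
1.0 0.0 [0.18 0.12 1.8  0.01 0.64]
```

{"api": "send_rows", "payload": {"series": [[14, 58, 0, -0.008, -0.15, 0.053], [28, 118, 0, -0.016, -0.3, 0.106], [42, 178, 0, -0.023, -0.45, 0.16], [57, 238, 0, -0.031, -0.6, 0.213], [71, 298, 0, -0.039, -0.75, 0.266], [85, 358, 0, -0.047, -0.9, 0.319], [100, 418, 0, -0.055, -1.05, 0.372], [114, 478, 0, -0.062, -1.2, 0.425]]}}

```text
time_s: 40.8
eef_pos: [0.6159, 0.1389, 0.3546]
tcp_rot: [-2.956, -0.274, -0.831]
contact_force: [1.4, 0.2, -1.3]
opening: 0.0114
gripper_force: 30.0
```

{"api": "send_rows", "payload": {"series": [[12, 45, 0, -0.002, -0.029, 0.011], [12, 51, -20, -0.002, -0.029, 0.011], [12, 51, -50, -0.002, -0.029, 0.011], [12, 51, -50, -0.002, -0.029, 0.011], [12, 51, -50, -0.002, -0.029, 0.011], [12, 51, -50, -0.002, -0.029, 0.011]]}}

```text
time_s: 41.55
eef_pos: [0.6294, 0.1878, 0.3067]
tcp_rot: [-2.945, -0.29, -0.87]
contact_force: [-0.3, -0.1, -0.7]
opening: 0.0119
gripper_force: 30.0
```

```bash
python3 chk.py -.063 pics/p7.png
```

```text
41.55 0.011885087656894779
low from [0.6294 0.1878 0.3067] shift [   0.5   -0.4 -152.6] turn [-0.    -0.006 -0.003] ik (np.float64(0.0), array([0.18, 0.33, 1.97, 0.03, 0.26]))
[401. 111.] 124 E,F,z -0.0103 -0.0822 0.39 zmin/max 0.387 0.393
[401. 111.] 124 E,F,z 0.0294 -0.0959 0.399 zmin/max 0.396 0.402
[401. 111.] 124 E,F,z 0.0153 -0.0641 0.406 zmin/max 0.403 0.411
[413. 144.] 44 E,F,z 0.0511 -0.0591 0.32 zmin/max 0.316 0.323
[413. 144.] 44 E,F,z 0.0519 -0.0628 0.329 zmin/max 0.325 0.333
[413. 144.] 44 E,F,z 0.049 -0.0636 0.338 zmin/max 0.334 0.342
[408. 183.] 345 E,F,z 0.0491 -0.0654 0.189 zmin/max 0.166 0.213
[408. 183.] 345 E,F,z 0.049 -0.0653 0.237 zmin/max 0.213 0.26
[408. 183.] 345 E,F,z 0.0493 -0.0654 0.28 zmin/max 0.26 0.308
[423. 207.] 473 E,F,z 0.0477 0.0011 0.115 zmin/max 0.1 0.128
[423. 207.] 473 E,F,z 0.0409 0.0074 0.141 zmin/max 0.128 0.156
[423. 207.] 473 E,F,z 0.0428 0.0021 0.168 zmin/max 0.156 0.184
```

View pics/p7.png

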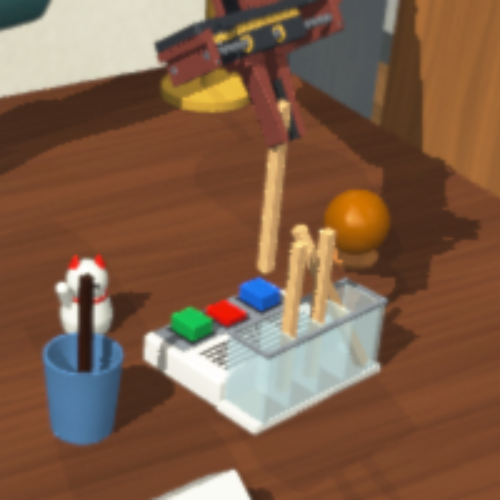

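Two sticks stand at (293,290) and (325,275), with the leaning one behind them. The last hangs upright at (272,210) above the right-hand compartment.

{"api": "send_rows", "payload": {"series": [[0, 2, -40, 0, 0, 0], [0, 2, -80, 0, 0, 0], [0, 2, -120, 0, 0, 0], [0, 2, -145, 0, 0, 0], [0, 2, -156, 0, -0.006, 0], [0, 2, -156, 0, -0.006, 0], [0, 2, -156, 0, -0.006, 0]]}}

```text
time_s: 42.48
eef_pos: [0.6291, 0.19, 0.15]
tcp_rot: [-2.944, -0.291, -0.877]
contact_force: [0.3, -0.9, -1.1]
opening: 0.0113
gripper_force: 30.0
```

{"api": "send_rows", "payload": {"series": [[0, 0, 0, 0, 0, 0], [0, 0, 0, 0, 0, 0], [0, 0, 0, 0, 0, 0], [0, 0, 0, 0, 0, 0], [-16, -3, 25, 0, 0, 0], [-32, -6, 50, 0, 0, 0], [-64, -13, 100, 0, 0, 0], [-64, -13, 140, 0, 0, 0]], "fingers": 0.32}}

```text
time_s: 43.48
eef_pos: [0.5619, 0.1766, 0.2899]
tcp_rot: [-2.945, -0.292, -0.873]
contact_force: [1.2, 0.2, -0.5]
opening: 0.0281
gripper_force: 0.0
```

Run:
```python
from plan import *
import subprocess
print(subprocess.run("python3 chk.py -.063 pics/p8.png",shell=True,capture_output=True,text=True).stdout)
z=r.sense();h=E;M=frame(-Zv,-F) # tool down, closing axis along E
M[:,1]=E*np.sign(M[:,1]@E) if abs(M[:,1]@E)>.5 else M[:,1]
print(M.round(2),np.linalg.det(M))
for sgn in(1,-1):
    ty=sgn*E;Mx=np.stack([np.cross(ty,-Zv),ty,-Zv],1);delta(np.array([.507,.1755,.30]),Mx,"green above")
im,d,P=cloud("top");hsv=cv2.cvtColor(im,cv2.COLOR_BGR2HSV).astype(int);H,S,V=hsv[...,0],hsv[...,1],hsv[...,2]
m=(H>95)&(H<125)&(S>80)&(P[...,2]>.075)&(P[...,1]<.1)&(P[...,1]>-.15);q=P[m];print("mug",len(q),((q.max(0)+q.min(0))/2).round(4))
```

```text
43.475 0.02805911316201523
low from [0.5619 0.1766 0.2899] shift [  68.    10.8 -135.7] turn [ 0.001 -0.004 -0.004] ik (np.float64(0.0), array([0.18, 0.33, 1.97, 0.03, 0.26]))
[383. 111.] 149 E,F,z -0.0437 -0.0674 0.373 zmin/max 0.367 0.375
[383. 111.] 149 E,F,z -0.0441 -0.0684 0.381 zmin/max 0.376 0.384
[383. 111.] 149 E,F,z -0.0474 -0.0745 0.389 zmin/max 0.384 0.393
[385. 134.] 33 E,F,z -0.0208 -0.0766 0.321 zmin/max 0.312 0.327
[385. 134.] 33 E,F,z -0.0293 -0.0776 0.336 zmin/max 0.331 0.343
[385. 134.] 33 E,F,z -0.0382 -0.0781 0.351 zmin/max 0.345 0.359
[423. 207.] 475 E,F,z 0.0473 0.0012 0.115 zmin/max 0.1 0.128
[423. 207.] 475 E,F,z 0.041 0.0072 0.143 zmin/max 0.129 0.156
[423. 207.] 475 E,F,z 0.0427 0.0023 0.169 zmin/max 0.157 0.185
[406. 215.] 190 E,F,z 0.0495 -0.0633 0.115 zmin/max 0.1 0.128
[406. 215.] 190 E,F,z 0.0496 -0.0637 0.143 zmin/max 0.129 0.156
[406. 215.] 190 E,F,z 0.0492 -0.0633 0.171 zmin/max 0.157 0.186

this script no longer has the robotException ignored in: <_io.TextIOWrapper mode='rw' encoding='UTF-8'>
Traceback (most recent call last):
BrokenPipeError: [Errno 32] Broken pipe
```

All four fresh sticks are in the trough and red is still down. Next I'll turn the tool straight down over the green key, with the fingers shut.

Run:
```python
from plan import *
ty=E;Mx=np.stack([np.cross(ty,-Zv),ty,-Zv],1);delta(np.array([.502,.1745,.30]),Mx,"green above")
```

```text
green above from [0.5666 0.1775 0.2974] shift [-64.6  -3.    2.6] turn [-0.541  0.363  1.518] ik (np.float64(0.0), array([ 0.2 ,  0.2 ,  1.55, -0.  ,  1.4 ]))
```

{"api": "send_rows", "payload": {"series": [[-20, 0, 20, -0.054, 0.036, 0.152], [-40, 0, 20, -0.108, 0.073, 0.304], [-64, -3, 20, -0.162, 0.109, 0.455], [-64, -3, 20, -0.216, 0.145, 0.607], [-64, -3, 20, -0.27, 0.181, 0.759], [-64, -3, 20, -0.325, 0.218, 0.911], [-64, -3, 20, -0.379, 0.254, 1.063], [-64, -3, 20, -0.433, 0.29, 1.214]], "fingers": 0}}

```text
time_s: 44.52
eef_pos: [0.5008, 0.1738, 0.309]
tcp_rot: [-2.328, -2.093, -0.188]
contact_force: [-0.1, 0.1, 0.0]
opening: 0.0007
gripper_force: 0.0
```

{"api": "send_rows", "payload": {"series": [[0, 0, 0, -0.054, 0.036, 0.152], [0, 0, 0, -0.108, 0.073, 0.304], [0, 0, 0, -0.108, 0.073, 0.304], [0, 0, 0, -0.108, 0.073, 0.304]]}}

```text
time_s: 45.02
eef_pos: [0.5002, 0.174, 0.3089]
tcp_rot: [1.995, 2.418, -0.009]
contact_force: [-0.3, -0.3, 0.3]
opening: 0.0002
gripper_force: 0.0
```

Run:
```python
from plan import *
s=r.sense();print(s["time_s"],s["opening"])
ty=E;Mx=np.stack([np.cross(ty,-Zv),ty,-Zv],1);delta(np.array([.502,.1745,.10]),Mx,"green above")
keys("wrist")
im,d,P=cloud("top");hsv=cv2.cvtColor(im,cv2.COLOR_BGR2HSV).astype(int);H,S,V=hsv[...,0],hsv[...,1],hsv[...,2]
```

```text
45.025 0.00018005404807042906
green above from [0.5002 0.174  0.3089] shift [   1.8    0.5 -208.9] turn [0.009 0.002 0.003] ik (np.float64(0.0), array([ 0.2 ,  0.41,  1.79, -0.  ,  0.94]))
wrist red 784 [0.4976 0.226  0.0439]
wrist green 730 [0.5079 0.1765 0.054 ]
wrist blue 880 [0.4868 0.2765 0.054 ]
```

{"api": "send_rows", "payload": {"series": [[2.5, 1, -60, 0, 0, 0], [2.5, 1, -120, 0, 0, 0], [2.5, 1, -180, 0, 0, 0], [2.5, 1, -235, 0, 0, 0], [2.5, 1, -252, 0, 0, 0], [2.5, 1, -260, 0, 0, 0], [2.5, 1, -266, 0, 0, 0], [2.5, 1, -268, 0, 0, 0]]}}

```text
time_s: 46.12
eef_pos: [0.5037, 0.1749, 0.0439]
tcp_rot: [1.991, 2.419, -0.008]
contact_force: [-9.1, -2.7, 36.9]
opening: 0.0006
gripper_force: 18.4
```

{"api": "send_rows", "payload": {"series": [[0, 0, 0, 0, 0, 0], [0, 0, 0, 0, 0, 0], [0, 0, 40, 0, 0, 0], [0, 0, 100, 0, 0, 0], [0, 0, 160, 0, 0, 0], [-10, -50, 240, 0, 0, 0], [-20, -110, 260, 0, 0, 0], [-20, -170, 260, 0, 0, 0]]}}

```text
time_s: 47.12
eef_pos: [0.4854, 0.0269, 0.3012]
tcp_rot: [1.985, 2.417, -0.003]
contact_force: [-0.1, -0.4, -1.0]
opening: 0.0009
gripper_force: 0.0
```

{"api": "send_rows", "payload": {"series": [[0, -60, 0, 0, 0, 0], [0, -100, 0, 0, 0, 0], [0, -100, 0, 0, 0, 0], [0, -100, 0, 0, 0, 0]]}}

```text
time_s: 47.62
eef_pos: [0.4842, -0.0717, 0.2978]
tcp_rot: [1.992, 2.419, -0.009]
contact_force: [0.3, -0.5, -0.1]
opening: 0.0008
gripper_force: 0.0
```

Run:
```python
from plan import *
s=r.sense();print(s["time_s"],s["eef_pos"],s["contact_force"])
im,d,P,hsv=keys("top");im2,_,_,_=keys("scene")
H,S,V=hsv[...,0],hsv[...,1],hsv[...,2]
for n,a in(("ball",(300,330,110,150)),("cat",(295,325,260,300)),("house",(145,185,280,330))):
    m=np.zeros(H.shape,bool);m[a[0]:a[1],a[2]:a[3]]=1;q=P[m&(P[...,2]>.02)];print(n,q.mean(0).round(4))
cv2.imwrite("pics/f.png",np.hstack([cv2.resize(im2[150:350,300:500],(400,400)),cv2.resize(im[180:320,165:345],(400,400))]))
```

```text
47.625 [ 0.48417021 -0.07170304  0.29782176] [ 0.26377254 -0.49759287 -0.05519371]
top red 154 [0.4954 0.2241 0.0529]
top green 121 [0.507  0.1738 0.0428]
top blue 144 [0.4847 0.2741 0.0533]
scene red 133 [0.5056 0.2215 0.0508]
scene green 84 [0.5142 0.1724 0.0418]
scene blue 48 [0.4838 0.2632 0.0484]
ball [0.3962 0.4645 0.0741]
cat [0.3733 0.056  0.4491]
house [0.7715 0.0199 0.0518]
```

View pics/f.png

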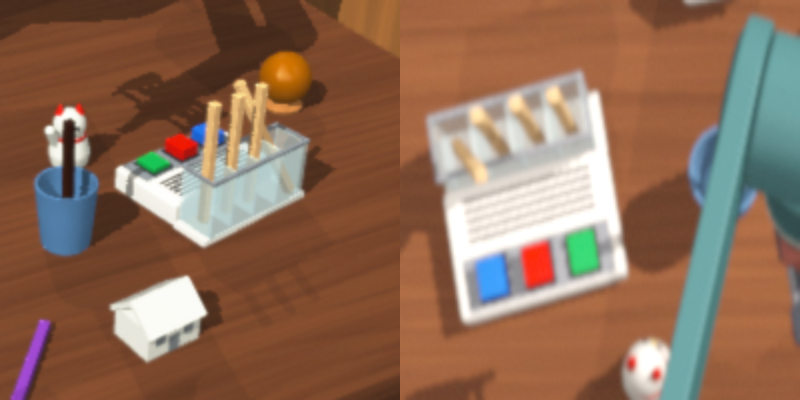

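The final picture shows green down at (152,160) with red and blue up. Four pale sticks are in the trough, and the dark stick is in the upright mug. The steepest lean the compartment allows is about 0.49 rad, within the 0.55 limit, so I'm handing in.

```bash
python3 -c "
from bench import r
print(r.job_done())"
```

```text
the job is handed in; nothing more can be done
None
```

I handed the job in at about 48 s: the spent stick is in the upright mug, all four fresh sticks are in the trough (one leaning about 0.49 rad, limit 0.55), and green is latched on low with red and blue up; the hand-in returned no verdict.

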